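# Empty the ingot mould and latch it shut

## Robot

A 6-joint arm with a two-finger parallel gripper is mounted at the origin on the work surface. World frame = base frame: x ahead of the robot, y to its left, z up, the work surface at z = 0. Lengths are in m, angles in rad, forces in N, time in s.
With the tool pointing down it reaches from about 0.35 to 0.875 m from the base axis. Payload 15.5 kg.
Tool frame: the origin (TCP) lies where the fingers leave the gripper's body, on its centre line; the fingertips stand 73 mm ahead of it and the grasp point (between the pads) lies 54 mm ahead of it; z points along the fingers, y is the direction in which the jaws open and shut (so a half turn about z gives the same grasp; the last joint's range is limited). The gripper opens to 85 mm and grips with 20 to 120 N. Pads are 22 mm wide; open, the fingers measure 114 mm over their backs; the gripper's body (76 mm by 85 mm) begins 54 mm behind the grasp point. The pads swing forward as they close: fully open they stand 13 mm farther back than shut.
Start: joints at [1.194, 0.494, 1.345, -0, 1.302, -0.096], TCP at [0.174, 0.6, 0.304] pointing down, gripper open.
Joint ranges: [-2.91, 2.91], [-0.82, 2.16], [0.22, 2.67], [-1.22, 4.37], [0.12, 2.79], [-3.08, 3.08]. Speed limits (rad/s): [1.89, 1.89, 2.57, 3.01, 3.01, 3.01].

## Interface

Orientations are given as a unit quaternion [w, x, y, z].
In Python, from cell import * gives the robot as it stands. The module is installed in compiled form; this text tells all that it offers.
- The arm moves only by the tool move_arm, never from a script. Its argument "steps" is one flat list of numbers, 7 for each row, row after row: the shift along the tool's x, y, z in m, then the turn, a rotation vector about the tool's x, y, z in degrees, then the opening, from -1 (shut) to 1 (fully open). In form: [tx, ty, tz, ax, ay, az, fingers, tx, ty, tz, ax, ay, az, fingers, ...]. A call has 1 to 20 rows; each row shifts and turns the commanded pose from where the row before left it, along the tool's axes as they then stand; what a row does not reach is not made up. A row lasts 1/12 s, in which the tool goes at most 41.7 mm and 7.16 degrees, less where a joint would pass 70% of its speed; a pose out of reach is approached as far as the arm can. A call is refused whole if a number of a shift passes 0.0417 or a number of a turn 7.16, either way. A call with a gripper value outside its range is refused whole. The fingers move at their own pace and stop on an object; the grip force is fixed at half the most. Time passes only in rows, so rows that do not move let the fingers close. It gives the time, the measured TCP pose, the force and the opening at its end, in the units of the state.
- get_state(): the state, without advancing time (a new reading comes with each control period).
- grab_frame(name): name is "scene" or "top" or "wrist"; returns a dict with "frame" (420x560x3 uint8, red, green, blue), "intrinsics" (3x3 intrinsics, pixels), "D" ([k1, k2, p1, p2, k3] as OpenCV has them; the pictures are not rectified), "xyz" and "attitude" of the camera in the world; the wrist camera has in their place "tool_from_camera" (4x4, takes a point from camera to tool coordinates, whose origin is the TCP and whose axes are the flange's). Camera axes: x right, y down, z forward; pixel columns grow to the right and rows downward; lengths in m; the calibration is good to about 2 mm. A picture is of the moment at which its call begins: read the wrist's pose just before it. There is no depth.
- hand_in(): hands the job in, once; it reports no verdict.
The state is a dict: "clock": time; "q": joint angles; "joint_velocities": joint speeds; "effort": joint torques, N m; "ee_pos": TCP position; "tcp_rot": TCP orientation; "ft_force": force on the tool from outside, world axes, zero at the start; "torque": the same for the moment, N m; "finger_gap": finger opening in m.
Only numpy, scipy, OpenCV 4.12 (cv2) and the standard library are available. Lean on these libraries where they do the work, as an engineer would, in place of code of your own. Each camera call takes 0.05 s, during which the arm holds its last target.

## Task

First draw the cast bar out of the slot of the two-part ingot mould and lay it flat in the plain undivided wooden tray. Then hook the wire loop of the mould's draw latch over its keeper and press the lever down flat, over centre, so that the mould is clamped shut. Do not shift or knock over the jar, can, pliers, hammer, dish or bench block.

Things in the scene. Friction and masses are not known exactly. Their poses are not given: they have to be found in the camera images.
- mould: Fixed two-part dark steel ingot mould, about 175 (x) by 190 (y) mm, its top face 45 mm above the bench. Origin on the bench. Its x axis points from the fixed half (x = -90 to 0 mm) to the sliding half, y along the bar's slot, z up. The slot lies between the halves: x = -6 to 11 mm while open, y = -35 to 83 mm, floor at z = 8 mm, open at the top except under a strap.
- slot_mouth (a point): Middle of the sill of the narrow slot in the mould's +y end wall (axes as the mould's): slot 17 mm wide in x, wall 12 mm thick (it begins at this point, towards +y), sill 16 mm above the slot's floor, open upward. The bar sticks out here.
- strap (a point): Middle of the underside of the steel strap that bridges the slot (axes as the mould's): 30 mm wide in y, 58 mm long in x, 8 mm thick, 37 mm above the slot's floor. The bar's inner end lies under it.
- lever_pivot (a point): Pivot of the latch lever (axes as the mould's, turns about y), on the latch's centre line, 57 mm above the bench, 12 mm above the fixed half's top. Two bearing cheeks round it, 26 mm over their outsides, 16 mm long, reach 5 mm above it.
- half (a joint): Sliding half of the mould (block x -1 to 60, y -95 to 81, z 8 to 45 mm when fully in), travels along mould +x, m: 0 = fully in, 0.012 = fully open (its start). Springs push it open: 3 N when open, 17 N when in. Clamped by the latch it rests near 0.0015. It cannot close while the bar is in the slot.
- lever (a joint): Angle of the latch lever, rad: 0 = flat, pointing to mould -x; grows as it rises and leans over to +x (pi/2 upright), stop at 2.5. Strap 18 mm wide, 62 mm long from the pivot; its upper face is 6 mm off the pivot's radial line, thumb lip 6 mm high at the end. Friction 0.04 N m holds it. With the loop hooked pressing takes up to 6 N at 45 mm; over centre at 0.3, then it pulls itself flat.
- loop_bar (a point): Middle of the cross bar at the free end of the latch loop (5 mm wire, 35 mm wide outside, bar along mould y), 72 mm from the loop's pivot, which is on the lever 18 mm from the lever's pivot (3 mm below its radial line). Site x points from loop pivot to bar. The loop swings freely and falls by its weight; at first it lies on the keeper's tip, unhooked, the bar short of the keeper (-x side).
- loop_tab (a point): Grip point on the finger tab at the loop's end: tab 12 mm wide (mould y), 8 mm thick, 24 mm high, on a flat stem that rises 20 degrees from the cross bar, the tab square to it. In the loop's own frame (z up when it lies level) this point is 16 mm beyond the cross bar's centre and 20.5 mm above it; the tab ends 8 mm higher.
- keeper (a point): Where the bar's centre sits when hooked, on the sliding half, 2.5 mm above its top (axes as the mould's). The keeper hook is a steel plate 18 mm wide, 5 mm thick on the -x side of this point; it rises to about 22 mm above it and leans over to +x, its tip 6 mm beyond this point in x. The bar must come down about 10 to 14 mm beyond this point in x to clear the tip.
- cast_bar: Plain brass bar 10 (x) by 170 (y, its length) by 12 (z) mm, 160 g, loose; origin in the middle of its underside. It starts tilted about 9 degrees in the slot, inner end (-y) down under the strap, outer end (+y) sticking out about 50 mm through the end wall, so it has to be drawn out some 50 mm along its length before it can be lifted.
- tray: Plain wooden tray without dividers, fixed, 230 (x) by 90 (y) by 18 mm high, 4 mm walls and floor about 4 mm; origin under its centre.
- sorting_tray: The like tray with two dividers across, fixed; not for the bar. Same size.
- flux_jar: Small jar, 34 mm across, 38 mm high, standing on the fixed half; origin at its base. Leave alone.
- spray_can: Can, 44 mm across, 95 mm high, standing beside the mould at the latch end; origin at its base. Leave alone.
- pliers: Pliers, about 130 mm long and 12 mm thick, lying beside the mould near the bar's end; origin at mid-length. Leave alone.
- hammer: Hammer lying near the robot, 200 mm long. Leave alone.
- dish: White dish, 90 mm across, 22 mm high, beyond the mould. Leave alone.
- bench_block: Round steel bench block, 72 mm across, 30 mm high, beyond the mould. Leave alone.

How it is judged:
On the way, in this order (a step that is already met when the one before it is completed fails the run):
1. the cast bar lies flat in the plain tray, released (x of cast_bar in the frame of tray between -0.035 and 0.035 m and y of cast_bar in the frame of tray between -0.04 and 0.04 m and z of cast_bar in the frame of tray below 0.009 m and angle between the y axis of cast_bar and the x axis of tray, either way round below 0.4 rad and linear speed of cast_bar below 0.02 m/s and contact force between the fingers and cast_bar below 0.1 N), for 0.2 s.
2. the loop's bar is down behind the keeper, the lever still up (x of loop_bar in the frame of keeper between -0.004 and 0.022 m and z of loop_bar in the frame of keeper between -0.006 and 0.012 m and value of joint lever above 0.8 rad), for 0.1 s.
3. the lever is flat and the mould clamped shut (x of loop_bar in the frame of keeper between -0.004 and 0.005 m and z of loop_bar in the frame of keeper between -0.006 and 0.012 m and value of joint lever below 0.1 rad and value of joint half below 0.004 m), for 0.2 s.
At the end, for the whole second after the job is handed in: The bar lies flat and at rest in the plain tray, released; the loop's bar sits under the keeper hook (within 5 mm of its seat), the lever is flat (within 0.1 rad) and the sliding half is shut (within 4 mm) (all of step 1 and all of step 3); the robot touches nothing.
It fails at once if a loose bystander (jar, can, pliers, hammer, dish or bench block) is shifted more than 25 mm or the jar or can is tipped over (distance of any of flux_jar, spray_can, pliers, hammer, dish, bench_block from where it was at the start of the episode above 0.025 m or angle between any of flux_jar, spray_can's own z axis and vertical above 0.5 rad).
It also fails if it takes over 64 s, if anything falls off the work surface, if the arm or the gripper's body presses on something with over 40 N, if the wrist force passes 120 N, or if a joint passes its speed limit or range.

## Working session

There is one attempt and no reset: what is moved stays moved. The work goes in short steps, Python scripts to look and compute and a tool call to move; the robot and the scene stay as the last step left them, time stands still between calls to the robot, and variables do not carry over. Pictures are saved under pics/ and viewed, and the job is handed in when it is done.

Besides the shell and the picture viewer there is one more tool, called after "Request:" as a command line: name --argument value ..., lists and objects as JSON in quotes. move_arm: Moves the arm, as the interface text tells. Its arguments: {"type":"object","properties":{"steps":{"type":"array","items":{"type":"number"}}},"required":["steps"]}

```bash
mkdir -p pics; ls
python3 - <<'E'
from cell import *
import cv2
s=get_state();print({k:s[k] for k in ('clock','q','ee_pos','tcp_rot','finger_gap')})
for n in ('scene','top','wrist'):
    f=grab_frame(n);cv2.imwrite(f'pics/{n}0.png',f['frame'][:,:,::-1])
    print(n,{k:v for k,v in f.items() if k!='frame'})
E
```

```text
pics
{'clock': 0.0, 'q': array([ 1.19349326e+00,  4.94181743e-01,  1.34615084e+00, -2.84866992e-05,
        1.30252704e+00, -9.54577195e-02]), 'ee_pos': array([0.17370203, 0.60007639, 0.30329443]), 'tcp_rot': array([-1.35003624e-04,  1.40452926e-01,  9.90087155e-01, -6.19086601e-04]), 'finger_gap': 0.08549540820410224}
scene {'intrinsics': array([[432.71540186,   0.        , 280.13642161],
       [  0.        , 432.71540186, 219.31154653],
       [  0.        ,   0.        ,   1.        ]]), 'D': array([0.03013297, 0.        , 0.        , 0.        , 0.        ]), 'xyz': array([0.95194039, 0.52948809, 0.6615681 ]), 'attitude': array([-0.1266183 ,  0.29072554,  0.85915637, -0.40161772])}
top {'intrinsics': array([[427.32988656,   0.        , 273.56932297],
       [  0.        , 427.32988656, 217.58115174],
       [  0.        ,   0.        ,   1.        ]]), 'D': array([-0.11662047,  0.        ,  0.        ,  0.        ,  0.        ]), 'xyz': array([ 0.45647522, -0.00757323,  0.93129659]), 'attitude': array([-0.03865724,  0.70913584, -0.70235661,  0.04824075])}
wrist {'intrinsics': array([[367.42890457,   0.        , 277.18819071],
       [  0.        , 367.42890457, 204.70569318],
       [  0.        ,   0.        ,   1.        ]]), 'D': array([-0.00734156,  0.        ,  0.        ,  0.        ,  0.        ]), 'tool_from_camera': array([[ 6.55875438e-05, -9.62305895e-01, -2.71969410e-01,
         6.90984237e-02],
       [ 9.99999991e-01,  3.06319166e-05,  1.32773275e-04,
         1.06734014e-03],
       [-1.19437561e-04, -2.71969416e-01,  9.62305888e-01,
        -6.99920207e-02],
       [ 0.00000000e+00,  0.00000000e+00,  0.00000000e+00,
         1.00000000e+00]])}
```

View pics/scene0.png

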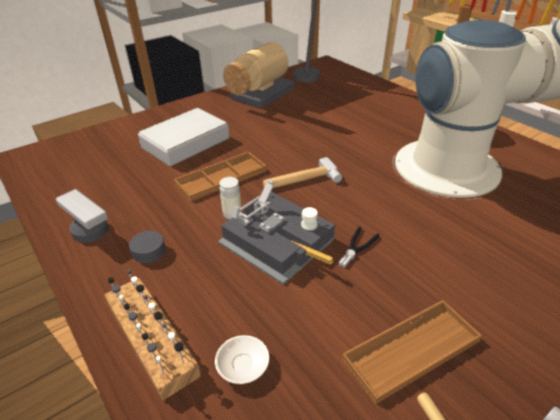

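View pics/top0.png

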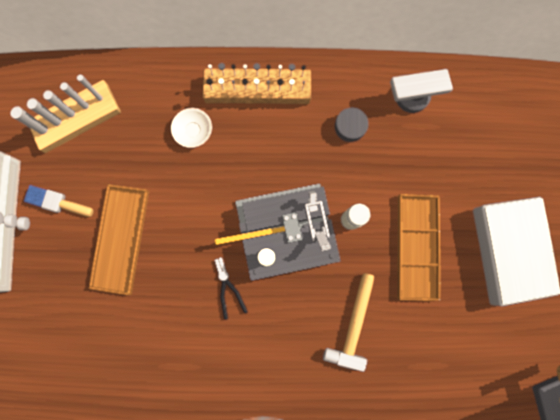

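View pics/wrist0.png

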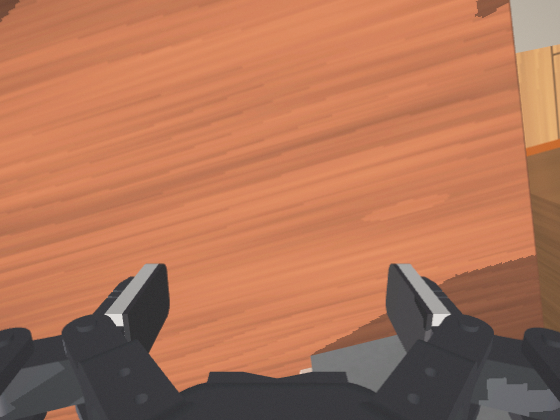

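```bash
cat > h.py <<'E'
from cell import *
import numpy as np, cv2
from scipy.spatial.transform import Rotation as R
def Rq(q): return R.from_quat([q[1],q[2],q[3],q[0]]).as_matrix()
def pose(f,s=None):
    if 'xyz' in f: return np.array(f['xyz']),Rq(f['attitude'])
    T=f['tool_from_camera'];Rt=Rq(s['tcp_rot'])
    return np.array(s['ee_pos'])+Rt@T[:3,3], Rt@T[:3,:3]
def ray(f,px,s=None):
    o,Rc=pose(f,s)
    p=cv2.undistortPoints(np.array(px,float).reshape(-1,1,2),f['intrinsics'],f['D']).reshape(-1,2)
    return o,(Rc@np.c_[p,np.ones(len(p))].T).T
def onz(f,px,z,s=None):
    o,d=ray(f,px,s); t=(z-o[2])/d[:,2]; return o+d*t[:,None]
def proj(f,P,s=None):
    o,Rc=pose(f,s); rv=cv2.Rodrigues(Rc.T)[0]
    return cv2.projectPoints(np.array(P,float).reshape(-1,1,3),rv,-Rc.T@o,f['intrinsics'],f['D'])[0].reshape(-1,2)
def tri(a,b):
    # list of (o,d)
    A=np.zeros((3,3));y=np.zeros(3)
    for o,d in (a,b):
        d=d/np.linalg.norm(d);M=np.eye(3)-np.outer(d,d);A+=M;y+=M@o
    return np.linalg.solve(A,y)
def crop(img,x0,y0,x1,y1,k,name):
    c=cv2.resize(img[y0:y1,x0:x1,::-1],None,fx=k,fy=k,interpolation=cv2.INTER_CUBIC);cv2.imwrite(name,c)
def look(n,name):
    s=get_state();f=grab_frame(n);cv2.imwrite(f'pics/{name}.png',f['frame'][:,:,::-1]);return f,s
import pickle
E
python3 - <<'E'
from h import *
ft,_=look('top','top1');fs,_=look('scene','scene1')
pickle.dump((ft,fs),open('f0.pkl','wb'))
crop(ft['frame'],205,170,385,300,4,'pics/topc.png')
crop(fs['frame'],205,165,385,290,4,'pics/scenec.png')
E
```

```text
(no output)
```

View pics/topc.png

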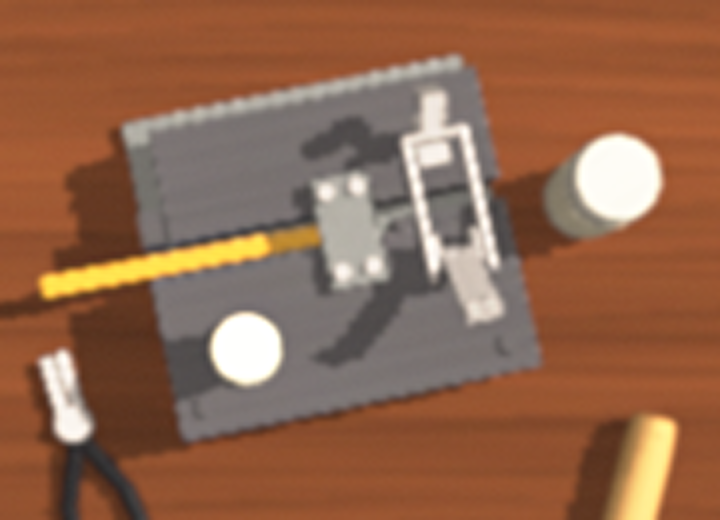

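View pics/scenec.png

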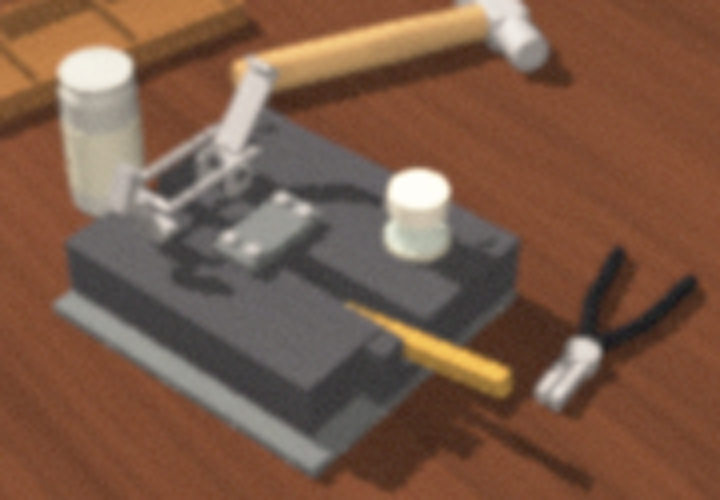

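Run:
```python
from h import *
ft,fs=pickle.load(open('f0.pkl','rb'))
c=lambda x,y:(205+(x+.5)/4-.5,170+(y+.5)/4-.5)
A=onz(ft,[c(185,440),c(540,362)],.045);print(A,np.linalg.norm(A[0]-A[1]))
d=A[0]-A[1];print('yaw of mould y',np.degrees(np.arctan2(d[1],d[0]))-90)
y=d[:2]/np.linalg.norm(d[:2]);x=np.array([y[1],-y[0]]);O=A.mean(0)[:2]+.09*x;print('O',O,'x',x,'y',y)
# plate corners z? 
B=onz(ft,[c(125,130),c(465,62)],.008);print('plate',(B[:,:2]-O)@np.c_[x,y])
# slot under strap/bar
m=cv2.inRange(cv2.cvtColor(ft['frame'],cv2.COLOR_RGB2HSV),(18,130,120),(35,255,255))
n,l,st,ce=cv2.connectedComponentsWithStats(m)
for i in range(1,n):
    if st[i,4]>40: print(st[i],ce[i])
b=onz(ft,[c(42,287),c(268,243)],.05);print('bar',b,(b[:,:2]-O)@np.c_[x,y])
# tray
hsv=cv2.cvtColor(ft['frame'],cv2.COLOR_RGB2HSV)
crop(ft['frame'],80,170,160,310,4,'pics/tray.png')
t=proj(ft,[[.45,.2,.05],[.45,.0,.05]]);print(t)
```

```text
[[ 0.43698116  0.02643954  0.045     ]
 [ 0.47847427 -0.15712906  0.045     ]] 0.18819964974352346
yaw of mould y 12.736869875329447
O [ 0.54551307 -0.04550211] x [0.97539287 0.22047392] y [-0.22047392  0.97539287]
plate [[ 0.08084228  0.09308221]
 [ 0.07879577 -0.09761821]]
[236  70   8   8  43] [239.          73.11627907]
[292  71  18  26 173] [302.88439306  81.3583815 ]
[224  82   9   9  42] [227.97619048  86.61904762]
[258  82   9  10  54] [261.53703704  86.46296296]
[204  85  15  10  75] [211.22666667  88.65333333]
[275  84  26  13 131] [287.44274809  89.96183206]
[215 227  70  18 353] [247.46458924 235.25212465]
[348 275  21  75  90] [357.36666667 313.        ]
bar [[ 0.51468405  0.10121318  0.05      ]
 [ 0.53872757 -0.01527025  0.05      ]] [[2.27648535e-03 1.49902044e-01]
 [4.68020146e-05 3.09839649e-02]]
[[166.63502325 272.15875056]
 [263.77323379 273.41460898]]
```

View pics/tray.png

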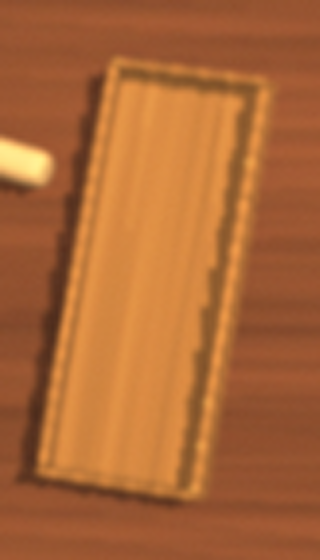

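Request:
move_arm --steps '[-0.0298,-0.0252,0.003,0,0,0,1,-0.0298,-0.0252,0.003,0,0,0,1,-0.0298,-0.0252,0.003,0,0,0,1,-0.0298,-0.0252,0.003,0,0,0,1,-0.0298,-0.0252,0.003,0,0,0,1,-0.0298,-0.0252,0.003,0,0,0,1,-0.0298,-0.0252,0.003,0,0,0,1,-0.0298,-0.0252,0.003,0,0,0,1,-0.0298,-0.0252,0.003,0,0,0,1,-0.0298,-0.0252,0.003,0,0,0,1,-0.0298,-0.0252,0.003,0,0,0,1,-0.0298,-0.0252,0.003,0,0,0,1,-0.0298,-0.0252,0.003,0,0,0,1,-0.0298,-0.0252,0.003,0,0,0,1,-0.0298,-0.0252,0.003,0,0,0,1,-0.0298,-0.0252,0.003,0,0,0,1]'

```text
clock: 1.58
ee_pos: [0.5204, 0.0785, 0.2558]
tcp_rot: [0.0, 0.141, 0.99, 0.0]
ft_force: [0.3, 0.4, 0.7]
finger_gap: 0.0857
```

Request:
move_arm --steps '[0,0,0,0,0,6.8,0,0,0,0,0,0,6.8,0,0,0,0,0,0,6.8,0,0,0,0,0,0,6.8,0,0,0,0,0,0,6.8,0,0,0,0,0,0,6.8,0,0,0,0,0,0,6.8,0,0,0,0,0,0,6.8,0,0,0,0,0,0,6.8,0,0,0,0,0,0,0,0]'

```text
clock: 2.42
ee_pos: [0.5196, 0.0805, 0.2559]
tcp_rot: [-0.0, 0.627, 0.779, -0.0]
ft_force: [0.3, -0.3, 0.3]
finger_gap: 0.0428
```

Run:
```python
from h import *
f,s=look('wrist','w1');pickle.dump((f,s),open('w1.pkl','wb'))
print(s['clock'],s['ee_pos'],s['tcp_rot'],s['finger_gap'],s['q'],s['ft_force']);print(Rq(s['tcp_rot']))
```

```text
2.4167 [0.51963398 0.08048036 0.25586494] [-2.07729571e-05  6.27364939e-01  7.78725389e-01 -1.89801737e-05] 0.042775429699070985 [ 4.00698505e-02  4.11681651e-01  1.64924267e+00 -1.40926687e-06
  1.08072460e+00 -1.74396277e-01] [ 0.30548694 -0.34543788  0.2780626 ]
[[-2.12826465e-01  9.77090013e-01 -5.61678493e-05]
 [ 9.77090014e-01  2.12826465e-01 -3.49623638e-06]
 [ 8.53786715e-06 -5.56251363e-05 -9.99999998e-01]]
```

View pics/w1.png

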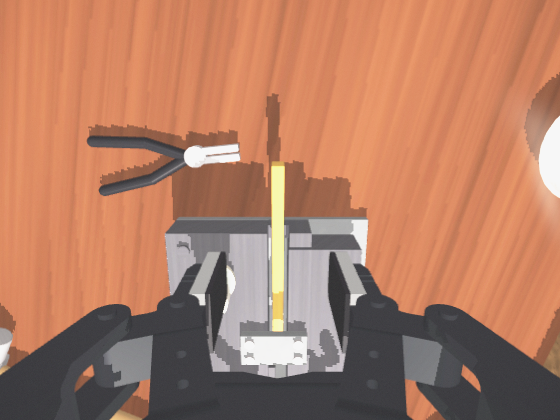

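Run:
```python
from h import *
f,s=pickle.load(open('w1.pkl','rb'))
hsv=cv2.cvtColor(f['frame'],cv2.COLOR_RGB2HSV)
m=cv2.inRange(hsv,(22,110,150),(32,255,255))
for r in (158,162,166,168,172,180,190,200,210,220,240,260,280,300):
    c=np.where(m[r,255:300])[0]+255
    if len(c): 
        p=onz(f,[[c.min()-.5,r],[c.max()+.5,r]],.044,s); print(r,c.min(),c.max(),p[:,:2].round(4).tolist())
# mould end wall top corners
print(onz(f,[[175,219],[367,219],[166,234],[361,249]],.045,s))
ft,fs=pickle.load(open('f0.pkl','rb'))
c=lambda x,y:(80+(x+.5)/4-.5,170+(y+.5)/4-.5)
T=onz(ft,[c(112,60),c(270,80),c(200,497),c(38,478)],.018);print('tray',T,T.mean(0))
print(np.linalg.norm(np.diff(T,axis=0),axis=1));d=T[0]+T[1]-T[2]-T[3];print('tray long yaw',np.degrees(np.arctan2(d[1],d[0])))
```

```text
166 272 283 [[0.5111, 0.1006], [0.5202, 0.1025]]
168 284 284 [[0.5205, 0.101], [0.5213, 0.1012]]
300 273 281 [[0.5363, -0.0131], [0.5438, -0.0115]]
[[0.44424215 0.04214954 0.045     ]
 [0.59501805 0.07507095 0.045     ]
 [0.43885261 0.02783998 0.045     ]
 [0.5974111  0.04904237 0.045     ]]
tray [[0.63878183 0.34697927 0.018     ]
 [0.62809815 0.25748735 0.018     ]
 [0.40216758 0.28625796 0.018     ]
 [0.41008009 0.37623496 0.018     ]] [0.51978191 0.31673988 0.018     ]
[0.09012738 0.22775507 0.09032424]
tray long yaw -7.273533932411719
```

Request:
move_arm --steps '[0,0.0005,0.036,0,0,0,0,0,0,0.036,0,0,0,0,0,0,0.036,0,0,0,0,0,0,0.03,0,0,0,0,0,0,0.0205,0,0,0,0,0,0,0,0,0,0,0,0,0,0,0,0,0,-1,0,0,0,0,0,0,-1,0,0,0,0,0,0,-1,0,0,0,0,0,0,-1,0,0,0,0,0,0,-1]'

```text
clock: 3.38
ee_pos: [0.521, 0.0806, 0.0986]
tcp_rot: [0.001, 0.625, 0.781, 0.001]
ft_force: [1.6, 2.0, 4.1]
finger_gap: 0.0085
```

Run:
```python
from h import *
f,s=look('wrist','w2')
print(s['clock'],s['ee_pos'],s['finger_gap'],s['ft_force'])
```

```text
3.3833 [0.52101911 0.08064503 0.09863129] 0.008473208935248293 [1.57273938 1.9637183  4.12504528]
```

View pics/w2.png

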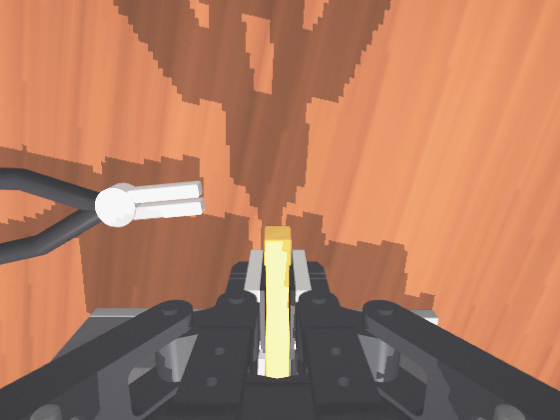

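Request:
move_arm --steps '[0.005,0,-0.0008,0,0,0,-1,0.01,0,-0.0016,0,0,0,-1,0.01,0,-0.0016,0,0,0,-1,0.01,0,-0.0016,0,0,0,-1,0.01,0,-0.0016,0,0,0,-1,0.01,0,-0.0016,0,0,0,-1,0.009,0,-0.0014,0,0,0,-1,0,0,0,0,0,0,-1]'

```text
clock: 4.1
ee_pos: [0.5056, 0.1449, 0.1078]
tcp_rot: [-0.0, 0.624, 0.781, 0.0]
ft_force: [-0.8, 2.4, 2.7]
finger_gap: 0.0083
```

Run:
```python
from h import *
f,s=look('wrist','w3');ft,_=look('top','top3');fs,_=look('scene','scene3')
crop(fs['frame'],205,165,385,290,4,'pics/scenec3.png')
print(s['clock'],s['ee_pos'],s['finger_gap'],s['ft_force'],s['torque'])
```

```text
4.1 [0.50557023 0.14486088 0.1078149 ] 0.008342686152308829 [-0.77901576  2.35977325  2.671597  ] [-0.05121432  0.05867218  0.00153971]
```

View pics/w3.png

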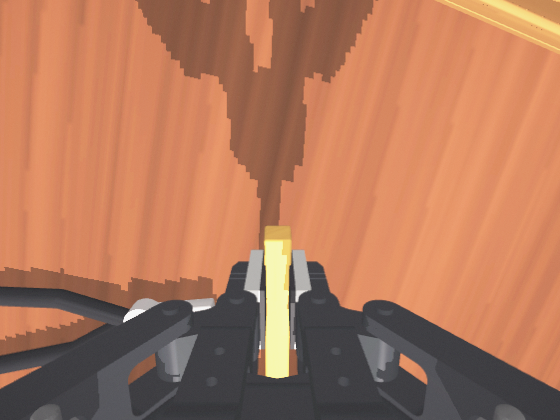

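View pics/scenec3.png

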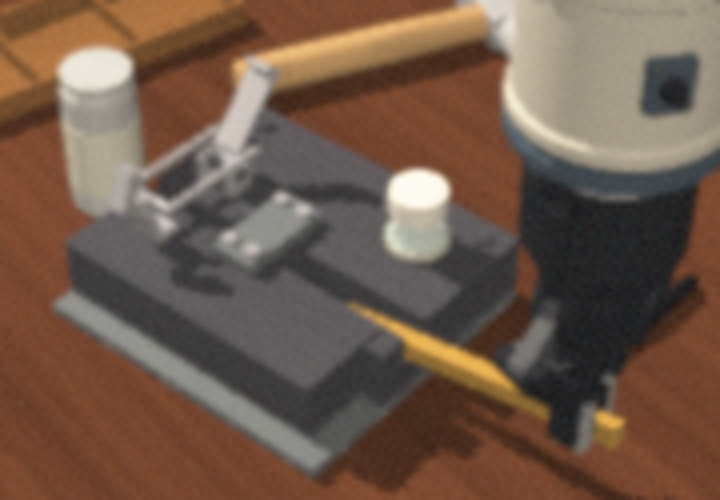

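Request:
move_arm --steps '[0,0,-0.01,0,0,0,-1,0,0,-0.025,0,0,0,-1,0,0,-0.03,0,0,0,-1,0,0,-0.03,0,0,0,-1,0.0315,-0.0026,0,0,0,0,-1,0.0315,-0.0026,0,0,0,0,-1,0.0315,-0.0026,0,0,0,0,-1,0.0315,-0.0026,0,0,0,0,-1,0.0315,-0.0026,0,0,0,0,-1,0.0315,-0.0026,0,0,0,0,-1]'

```text
clock: 5.08
ee_pos: [0.4489, 0.3248, 0.2031]
tcp_rot: [-0.0, 0.625, 0.78, -0.0]
ft_force: [0.8, 0.6, -2.1]
finger_gap: 0.009
```

Request:
move_arm --steps '[0,0,0,0,0,-6.99,-1,0,0,0,0,0,-6.99,-1,0,0,0,0,0,-6.99,-1,0,0,0,0,0,-6.99,-1,0,0,0,0,0,-6.99,-1,0,0,0,0,0,-6.99,-1,0,0,0,0,0,-6.99,-1,0,0,0,0,0,-6.99,-1,0,0,0,0,0,-6.99,-1,0,0,0,0,0,-6.99,-1,0,0,0,0,-4.5,0,-1,0,0,0,0,-4.5,0,-1,0,0,0,0,0,0,-1]'

```text
clock: 6.17
ee_pos: [0.4483, 0.3234, 0.2028]
tcp_rot: [0.079, 0.065, 0.995, -0.006]
ft_force: [-1.2, 0.1, -2.2]
finger_gap: 0.0084
```

Run:
```python
from h import *
f,s=look('wrist','w4');ft,_=look('top','top4');fs,_=look('scene','scene4')
pickle.dump((f,ft,fs,s),open('f4.pkl','wb'))
print(s['clock'],s['ee_pos'],s['finger_gap'],s['ft_force'],s['torque']);Rt=Rq(s['tcp_rot']);print(Rt, s['ee_pos']+.054*Rt[:,2])
```

```text
6.1667 [0.44825589 0.32336065 0.20275127] 0.008434861445551889 [-1.18763912  0.14700796 -2.17709374] [ 0.06331345  0.26239216 -0.01245209]
[[-0.97903939  0.12935481  0.1573188 ]
 [ 0.12755381  0.99159785 -0.02153426]
 [-0.15878255 -0.00101628 -0.98731306]] [0.4567511  0.3221978  0.14943637]
```

View pics/w4.png

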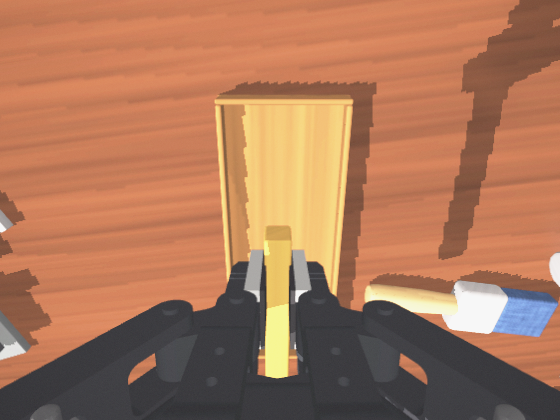

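View pics/scene4.png

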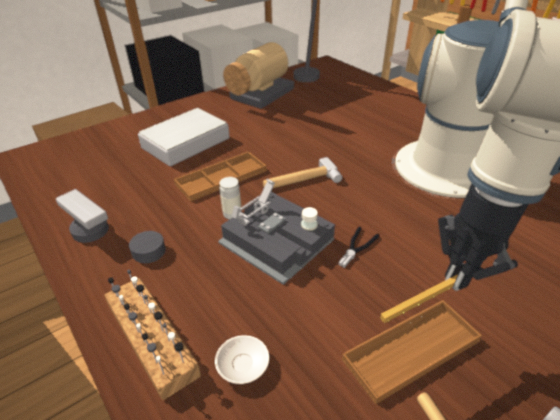

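View pics/top4.png

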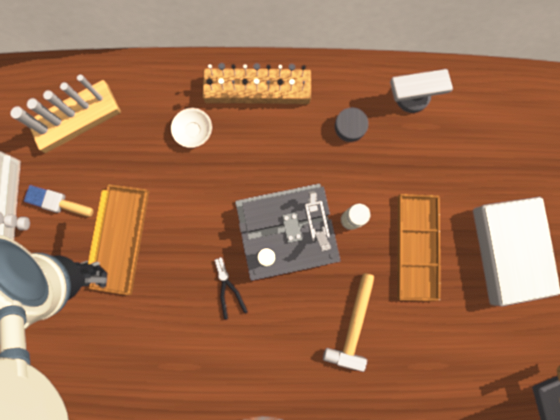

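```bash
python3 - <<'E'
from h import *
f,ft,fs,s=pickle.load(open('f4.pkl','rb'))
crop(ft['frame'],80,180,160,300,5,'pics/a.png');crop(fs['frame'],360,260,480,340,5,'pics/b.png')
E
python3 -c "
import cv2,numpy as np
a=cv2.imread('pics/a.png');b=cv2.imread('pics/b.png')
o=np.zeros((600,800,3),np.uint8);a=cv2.resize(a,None,fx=.5,fy=.5);o[:300,:200]=a;o[:400,200:800]=b;cv2.imwrite('pics/ab.png',o)"
```

```text
(no output)
```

View pics/ab.png

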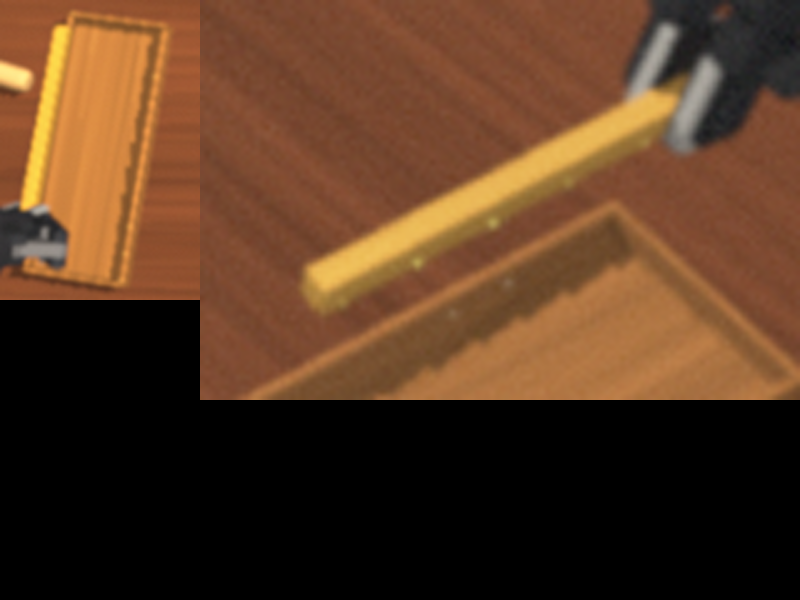

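Run:
```python
from h import *
f,ft,fs,s=pickle.load(open('f4.pkl','rb'))
def r(F,p): o,d=ray(F,[p]);return o,d[0]
print(tri(r(ft,(104.6,190.2)),r(fs,(382.8,316))))
for z in (.13,.145,.16): print(onz(ft,[(104.6,190.2),(92,260)],z),onz(fs,[(382.8,316)],z))
```

```text
[0.60331752 0.30230471 0.14472618]
[[0.60543638 0.30883896 0.13      ]
 [0.47079171 0.32608649 0.13      ]] [[0.59414611 0.29521392 0.13      ]]
[[0.60264787 0.30291583 0.145     ]
 [0.47052371 0.3198405  0.145     ]] [[0.60424249 0.30182476 0.145     ]]
[[0.59985937 0.2969927  0.16      ]
 [0.47025571 0.3135945  0.16      ]] [[0.61433887 0.3084356  0.16      ]]
```

Request:
move_arm --steps '[0.0048,0.0008,0.0294,0,0,0,-1,0.0048,0.0008,0.0294,0,0,0,-1,0.0048,0.0008,0.0294,0,0,0,-1,0.0032,0.0006,0.02,0,0,0,-1,0.002,0,0.013,0,0,0,-1,0,0,0,0,0,0,-1,0,0,0,0,0,0,-1]'

```text
clock: 6.9
ee_pos: [0.45, 0.3267, 0.079]
tcp_rot: [0.077, 0.065, 0.995, -0.006]
ft_force: [-0.6, -0.1, -1.3]
finger_gap: 0.0084
```

Run:
```python
from h import *
fs,s=look('scene','scene5');crop(fs['frame'],330,210,490,400,3,'pics/b5.png')
Rt=Rq(s['tcp_rot']);print(s['clock'],s['ee_pos'],s['ft_force'],s['ee_pos']+.054*Rt[:,2])
```

```text
6.9 [0.45003025 0.3266525  0.07903965] [-0.5893144  -0.07947405 -1.32930141] [0.45827487 0.32550092 0.02568518]
```

View pics/b5.png

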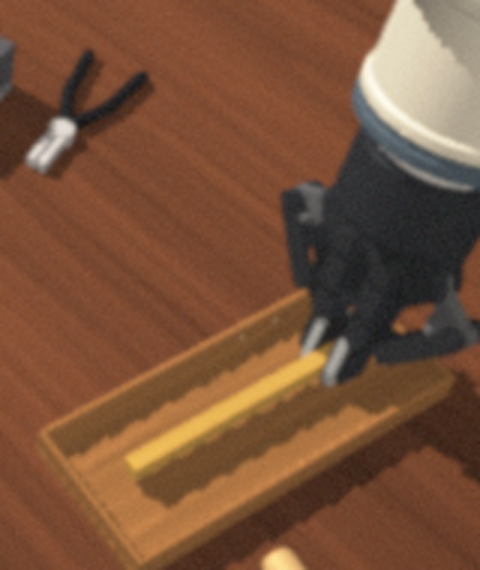

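Request:
move_arm --steps '[0,0,0,0,0,0,-0.5,0,0,0,0,0,0,-0.5,0,0,0,0,0,0,-0.5,0,0,0,0,0,0,-0.5,0,0,-0.02,0,0,0,-0.5,0,0,-0.04,0,0,0,-0.5,0,0,-0.04,0,0,0,-0.5,0,0,-0.04,0,0,0,-0.5,0,0,-0.03,0,4.5,0,-0.5,0,0,-0.02,0,4.5,0,-0.5,0,0,0,0,0,0,-0.5]'

```text
clock: 7.87
ee_pos: [0.4232, 0.3317, 0.2724]
tcp_rot: [0.0, 0.065, 0.998, 0.003]
ft_force: [1.4, -0.1, 0.5]
finger_gap: 0.0214
```

Run:
```python
from h import *
f,s=look('wrist','w6');fs,_=look('scene','scene6');ft,_=look('top','top6');crop(fs['frame'],330,250,490,410,4,'pics/b6.png')
pickle.dump((f,ft,fs,s),open('f6.pkl','wb'))
Rt=Rq(s['tcp_rot']);print(s['clock'],s['ee_pos'],s['q'],s['ft_force']);print(Rt)
```

```text
7.8667 [0.42320109 0.33167619 0.27243937] [ 0.55183151  0.40528667  1.60388335  0.00413499  1.12881418 -0.89098313] [ 1.35465233 -0.07748858  0.50647737]
[[-9.91594847e-01  1.29377018e-01  1.11617964e-03]
 [ 1.29381050e-01  9.91581956e-01  5.07627570e-03]
 [-4.50030180e-04  5.17802132e-03 -9.99986493e-01]]
```

View pics/b6.png

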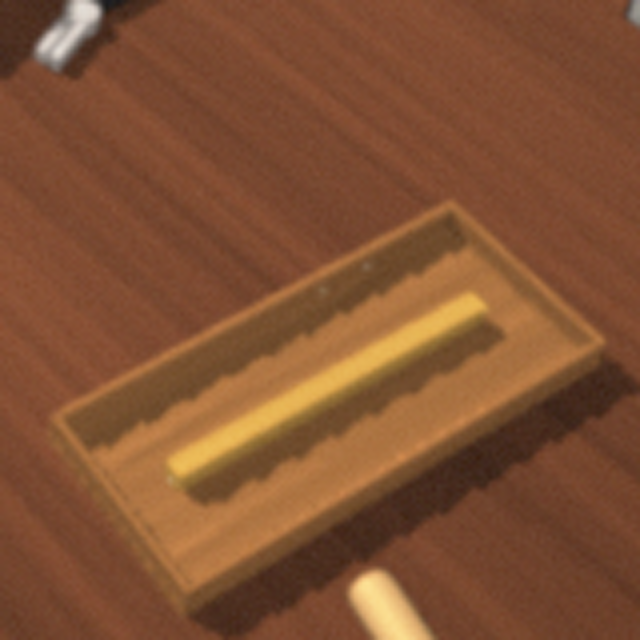

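View pics/w6.png

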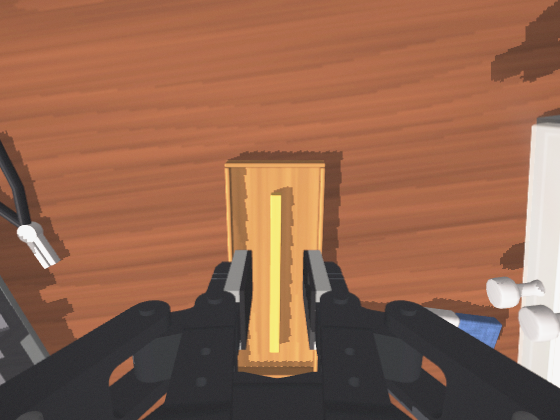

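Request:
move_arm --steps '[-0.0213,-0.0322,0.0015,0,0,-1.67,-0.5,-0.0213,-0.0322,0.0015,0,0,0,-0.5,-0.0213,-0.0322,0.0015,0,0,0,-0.5,-0.0213,-0.0322,0.0015,0,0,0,-0.5,-0.0213,-0.0322,0.0015,0,0,0,-0.5,-0.0213,-0.0322,0.0015,0,0,0,-0.5,-0.0213,-0.0322,0.0015,0,0,0,-0.5,-0.0213,-0.0322,0.0015,0,0,0,-0.5,-0.0213,-0.0322,0.0015,0,0,0,-0.5,-0.0213,-0.0322,0.0015,0,0,0,-0.5,-0.0213,-0.0322,0.0015,0,0,0,-0.5,-0.0213,-0.0322,0.0015,0,0,0,-0.5,0,0,0,0,0,-6,-0.5,0,0,0,0,0,-6,-0.5,0,0,0,0,0,-6,-0.5,0,0,0,0,0,0,-0.5,0,0,0,0,0,0,-0.5]'

```text
clock: 9.43
ee_pos: [0.6354, -0.0797, 0.2483]
tcp_rot: [-0.001, -0.105, 0.994, 0.0]
ft_force: [-0.1, -0.4, 0.3]
finger_gap: 0.0214
```

Run:
```python
from h import *
f,s=look('wrist','w7')
pickle.dump((f,s),open('f7.pkl','wb'))
Rt=Rq(s['tcp_rot']);print(s['clock'],s['ee_pos'],s['q'],s['ft_force']);print(Rt)
```

```text
9.4333 [ 0.63542527 -0.07966862  0.24829702] [-2.17687470e-01  5.69475574e-01  1.36908170e+00 -6.28531556e-04
  1.20479593e+00 -1.99857796e+00] [-0.13103735 -0.4487162   0.28163948]
[[-9.77962533e-01 -2.08772312e-01 -1.84568882e-03]
 [-2.08772316e-01  9.77964254e-01 -1.92834921e-04]
 [ 1.84527628e-03  1.96743401e-04 -9.99998278e-01]]
```

View pics/w7.png

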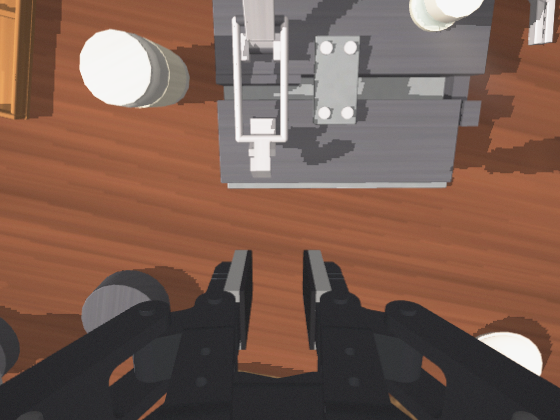

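```bash
python3 - <<'E'
from h import *
f,s=pickle.load(open('f7.pkl','rb'))
crop(f['frame'],200,0,360,200,4,'pics/w7c.png')
crop(cv2.imread('pics/scene6.png')[:,:,::-1],225,170,305,240,8,'pics/s6c.png')
E
python3 -c "
import cv2
a=cv2.imread('pics/w7c.png')[:600];cv2.imwrite('pics/w7c.png',a)"
```

```text
(no output)
```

View pics/w7c.png

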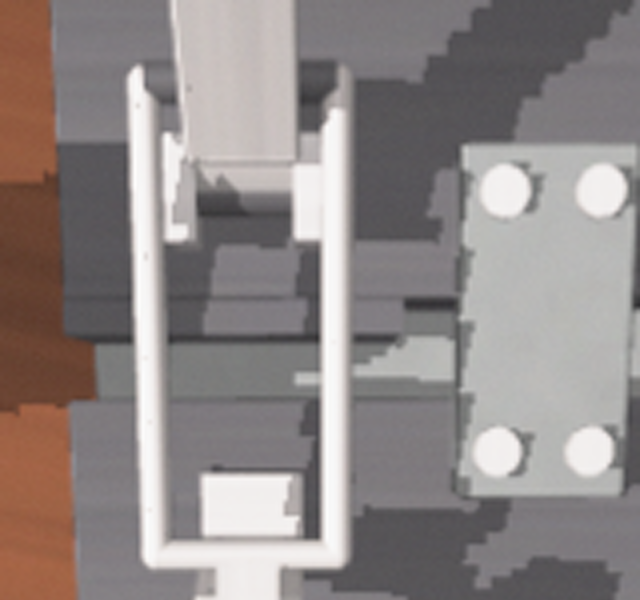

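View pics/s6c.png

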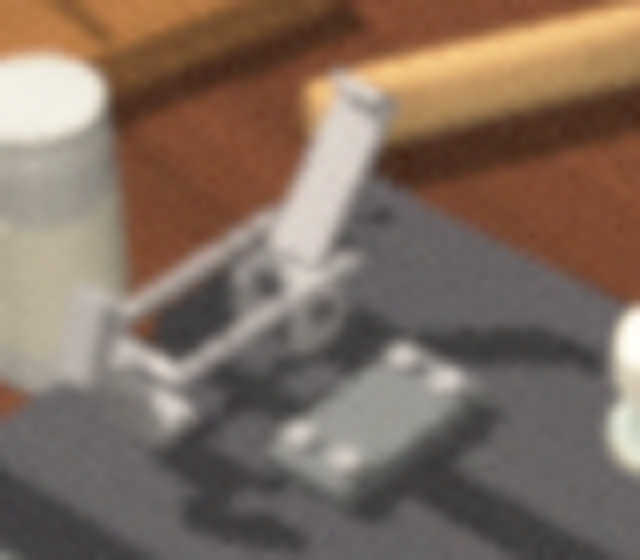

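```bash
cat >> h.py <<'E'
O=np.array([0.5455,-0.0455]);yaw=np.radians(12.5)
def tm(P,O=O,yaw=yaw):
    P=np.atleast_2d(P).astype(float);c,sn=np.cos(yaw),np.sin(yaw)
    d=P[:,:2]-O; return np.c_[d@np.array([c,sn]),d@np.array([-sn,c]),P[:,2:]]
def tw(P,O=O,yaw=yaw):
    P=np.atleast_2d(P).astype(float);c,sn=np.cos(yaw),np.sin(yaw)
    return np.c_[P[:,:1]*c-P[:,1:2]*sn+O[0],P[:,:1]*sn+P[:,1:2]*c+O[1],P[:,2:]]
E
python3 - <<'E'
from h import *
np.set_printoptions(precision=4,suppress=True)
f,s=pickle.load(open('f7.pkl','rb'));_,_,fs,_=pickle.load(open('f6.pkl','rb'))
def r(F,p,s=None): o,d=ray(F,[p],s);return o,d[0]
for n,a,b in (('bar-y',(237.5,138),(239.75,213.5)),('bar+y',(285.5,138),(247.2,217.2))):
    P=tri(r(f,a,s),r(fs,b));print(n,P,tm(P),proj(f,[P],s),proj(fs,[P]))
print('sl half top edges', tm(onz(f,[(221,181),(449,181),(218,101),(463,97)],.045,s)))
print('strap', tm(onz(f,[(315,36),(356,36),(316,123.5),(357,123.5)],.053,s)))
print('keeper tip top', tm(onz(f,[(250,118),(275,118),(250,134),(275,134)],.0695,s)))
print('lever', tm(onz(f,[(247,40),(274,40)],.057,s)))
crop(f['frame'],220,100,300,190,7,'pics/w7d.png')
E
```

```text
bar-y [ 0.5947 -0.1125  0.065 ] [[ 0.0335 -0.076   0.065 ]] [[240.9156 134.8071]] [[238.2882 213.3755]]
bar+y [ 0.5902 -0.0828  0.0714] [[ 0.0356 -0.0461  0.0714]] [[285.1099 138.3956]] [[247.3723 217.1968]]
sl half top edges [[ 0.0697 -0.0943  0.045 ]
 [ 0.071   0.0791  0.045 ]
 [ 0.0112 -0.0936  0.045 ]
 [ 0.0097  0.0819  0.045 ]]
strap [[-0.03   -0.0257  0.053 ]
 [-0.0298  0.0016  0.053 ]
 [ 0.0271 -0.0239  0.053 ]
 [ 0.0273  0.0051  0.053 ]]
keeper tip top [[ 0.0222 -0.0692  0.0695]
 [ 0.0224 -0.0527  0.0695]
 [ 0.0326 -0.0695  0.0695]
 [ 0.0328 -0.0528  0.0695]]
lever [[-0.0272 -0.0707  0.057 ]
 [-0.0271 -0.053   0.057 ]]
```

View pics/w7d.png

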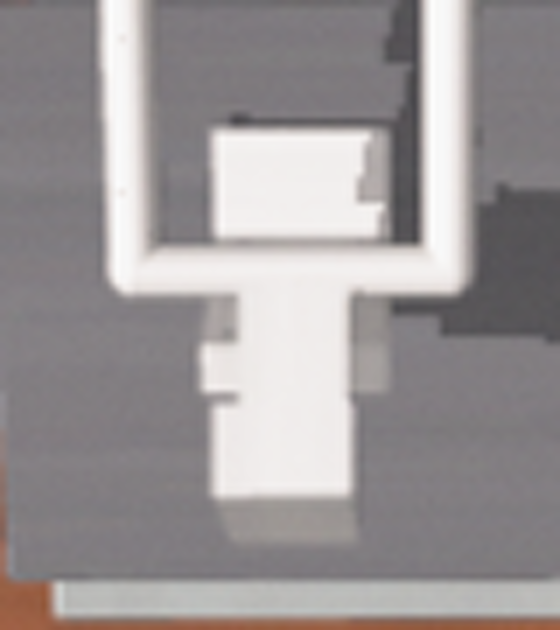

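Run:
```python
from h import *
np.set_printoptions(precision=4,suppress=True)
f,s=pickle.load(open('f7.pkl','rb'));_,ft,fs,_=pickle.load(open('f6.pkl','rb'))
def r(F,p,s=None): o,d=ray(F,[p],s);return o,d[0]
print('keeper rows z45/50/67/70');
for z in (.045,.05,.067,.07): print(z,tm(onz(f,[(262,118),(262,134),(262,156),(262,149)],z,s))[:,0]+.001)
print('bar', tm(onz(f,[(262,138.2)],.072,s)))
print('cheek', tm(onz(f,[(243,33),(243,60),(277,41),(277,60)],.062,s))[:,0]+.001)
print('cheek z45', tm(onz(f,[(243,60)],.045,s))[:,0]+.001)
print('lever foot top edge',[tm(onz(f,[(260,39.5)],z,s))[:,0]+.001 for z in (.06,.065,.07)])
crop(ft['frame'],290,180,350,260,8,'pics/t6.png')
print('cam',tm(pose(f,s)[0]))
# tab top face corners in wrist for tab z guesses
for z in (.085,.095,.1): print('tab',z,tm(onz(f,[(261,150),(261,171),(261,177)],z,s)))
```

```text
keeper rows z45/50/67/70
0.045 [0.0243 0.0358 0.0519 0.0467]
0.05 [0.0241 0.0353 0.0512 0.0461]
0.067 [0.0234 0.0339 0.0488 0.044 ]
0.07 [0.0233 0.0337 0.0484 0.0436]
bar [[ 0.0352 -0.0615  0.072 ]]
cheek [-0.0297 -0.0134 -0.0248 -0.0133]
cheek z45 [-0.0152]
lever foot top edge [array([-0.026]), array([-0.0253]), array([-0.0245])]
cam [[ 0.0119 -0.0515  0.3184]]
tab 0.085 [[ 0.0414 -0.0617  0.085 ]
 [ 0.0549 -0.062   0.085 ]
 [ 0.0588 -0.0621  0.085 ]]
tab 0.095 [[ 0.0401 -0.0613  0.095 ]
 [ 0.053  -0.0615  0.095 ]
 [ 0.0568 -0.0616  0.095 ]]
tab 0.1 [[ 0.0395 -0.0611  0.1   ]
 [ 0.0521 -0.0613  0.1   ]
 [ 0.0558 -0.0614  0.1   ]]
```

View pics/t6.png

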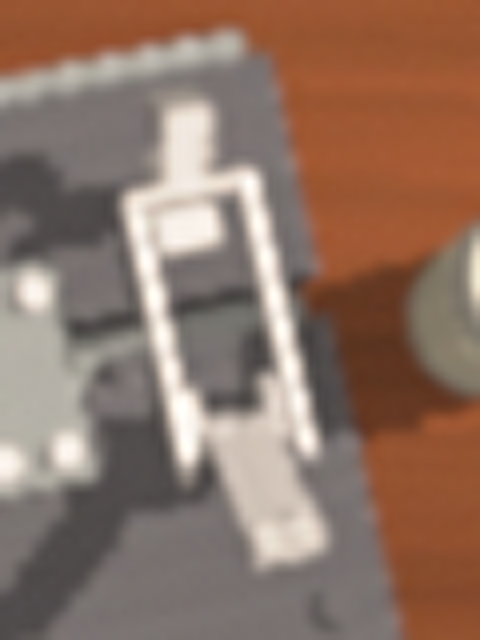

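Run:
```python
from h import *
np.set_printoptions(precision=4,suppress=True)
f,s=pickle.load(open('f7.pkl','rb'));_,ft,fs,_=pickle.load(open('f6.pkl','rb'))
def r(F,p,s=None): o,d=ray(F,[p],s);return o,d[0]
P=tri(r(ft,(326.5,247.5)),r(fs,(270.6,181.5)));print('lever tip',tm(P),proj(ft,[P]),proj(fs,[P]))
P=tri(r(f,(261,138),s),r(fs,(243.5,215.5)));print('bar',tm(P),proj(fs,[P]))
# tab top
P=tri(r(f,(261,171),s),r(fs,(225+92/8,170+292/8)));print('tab top',tm(P),proj(fs,[P]))
L=np.array([-21.5,57])
for th in np.arange(.9,2.5,.1):
    u=np.array([-np.cos(th),np.sin(th)]);d=np.array([-np.sin(th),-np.cos(th)])
    p=L+18*u+3*d; 
    z=72; x=p[0]+np.sqrt(72**2-(z-p[1])**2); ph=np.arctan2(z-p[1],x-p[0])
    xs=p[0]+np.sqrt(72**2-(47.5-p[1])**2)
    t=np.array([x,z])+16*np.array([np.cos(ph),np.sin(ph)])+20.5*np.array([-np.sin(ph),np.cos(ph)])
    e=L+62*u-6*d
    print(round(th,1),'P',p,'bar x at z72',round(x,1),'at 47.5',round(xs,1),'tab',t,'levertip',e, 'phi',np.degrees(ph).round(1))
```

```text
lever tip [[-0.06   -0.0643  0.1039]] [[326.2682 247.7719]] [[270.2909 181.4614]]
bar [[ 0.0345 -0.0612  0.0676]] [[242.7856 215.4762]]
tab top [[ 0.0511 -0.0606  0.1028]] [[236.1593 206.4669]]
0.9 P [-35.039   69.2351] bar x at z72 36.9 at 47.5 33.6 tab [52.1089 93.0993] levertip [-55.3399 109.2959] phi 2.2
1.0 P [-33.7499  70.5256] bar x at z72 38.2 at 47.5 34.5 tab [53.8119 92.8234] levertip [-49.9499 112.413 ] phi 1.2
1.1 P [-32.3384  71.6809] bar x at z72 39.7 at 47.5 35.5 tab [55.5699 92.5707] levertip [-44.2757 114.9764] phi 0.3
1.2 P [-30.8186  72.6896] bar x at z72 41.2 at 47.5 36.6 tab [57.3738 92.3458] levertip [-38.3739 116.9606] phi -0.5
1.3 P [-29.2057  73.5416] bar x at z72 42.8 at 47.5 37.9 tab [59.2131 92.1527] levertip [-32.3036 118.3456] phi -1.2
1.4 P [-27.5158  74.2282] bar x at z72 44.4 at 47.5 39.3 tab [61.0765 91.995 ] levertip [-26.1253 119.1177] phi -1.8
1.5 P [-25.7658  74.7427] bar x at z72 46.2 at 47.5 40.9 tab [62.9513 91.8756] levertip [-19.9007 119.2691] phi -2.2
1.6 P [-23.9731  75.0799] bar x at z72 48.0 at 47.5 42.5 tab [64.8232 91.7968] levertip [-
[... 257 characters left out ...]
2.6
1.9 P [-18.5197  75.0033] bar x at z72 53.4 at 47.5 48.0 tab [70.2588 91.8148] levertip [  4.2218 113.7309] phi -2.4
2.0 P [-16.7372  74.6158] bar x at z72 55.2 at 47.5 50.0 tab [71.9494 91.9052] levertip [  9.7569 110.8796] phi -2.1
2.1 P [-15.0024  74.0523] bar x at z72 57.0 at 47.5 51.9 tab [73.5462 92.0356] levertip [ 14.9797 107.4899] phi -1.6
2.2 P [-13.3325  73.3184] bar x at z72 58.7 at 47.5 53.9 tab [75.0282 92.2036] levertip [ 19.838  103.5958] phi -1.0
2.3 P [-11.7441  72.4215] bar x at z72 60.3 at 47.5 55.8 tab [76.3744 92.406 ] levertip [24.2833 99.2361] phi -0.3
2.4 P [-10.2533  71.3705] bar x at z72 61.7 at 47.5 57.7 tab [77.5641 92.6391] levertip [28.2712 94.4544] phi 0.5
```

```bash
cat >> h.py <<'E'
def goal(G,tilt,back=0):
    """G grasp point in mould coords (tm frame,m), tilt deg: + = body leans to mould -x. returns delta in current tool frame"""
    s=get_state();Rt=Rq(s['tcp_rot']);t=np.radians(tilt)
    zt=np.array([np.sin(t),0,-np.cos(t)])
    T=np.array(G)-(.054+back)*zt
    W=tw(T)[0]
    c,sn=np.cos(yaw),np.sin(yaw);M=np.array([[c,-sn,0],[sn,c,0],[0,0,1]])
    xt=np.array([-np.cos(t),0,-np.sin(t)]);yt=np.array([0,1,0.]);
    Rg=M@np.c_[xt,yt,zt]
    return Rt.T@(W-s['ee_pos']), np.degrees(R.from_matrix(Rt.T@Rg).as_rotvec())
np.set_printoptions(precision=4,suppress=True)
E
python3 - <<'E'
from h import *
print(goal([.0492,-.0615,.0976],6,.06)); print(tm(get_state()['ee_pos']))
E
```

```text
(array([ 0.0431, -0.0091,  0.0377]), array([-0.0159, -6.078 , -0.4827]))
[[ 0.0805 -0.0528  0.2486]]
```

Request:
move_arm --steps '[0.0215,-0.0045,0.0188,0,0,0,-0.3,0.0216,-0.0046,0.0189,0,0,0,-0.3,0,0,0,0,-6.0,-0.48,-0.3,0,0,0,0,0,0,-0.3,0,0,0,0,0,0,-0.3]'

```text
clock: 9.9
ee_pos: [0.5952, -0.098, 0.2121]
tcp_rot: [0.051, -0.109, 0.993, 0.006]
ft_force: [0.4, -0.4, 0.1]
finger_gap: 0.0301
```

Run:
```python
from h import *
f,s=look('wrist','w8');fs,_=look('scene','s8');crop(fs['frame'],205,130,325,240,5,'pics/s8c.png')
pickle.dump((f,s),open('f8.pkl','wb'))
print(s['clock'],s['ee_pos'],goal([.0492,-.0615,.0976],6,0))
```

```text
9.9 [ 0.5952 -0.098   0.2121] (array([0.0013, 0.0008, 0.0614]), array([-0.0347, -0.0667,  0.137 ]))
```

View pics/w8.png

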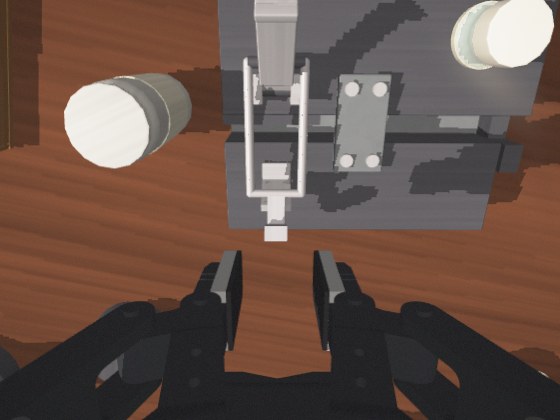

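View pics/s8c.png

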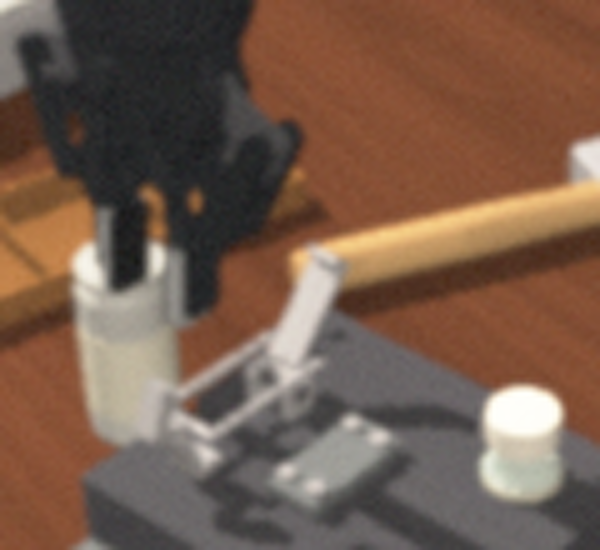

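Run:
```python
from h import *
f7,s7=pickle.load(open('f7.pkl','rb'));f,s=pickle.load(open('f8.pkl','rb'))
def r(F,p,s=None): o,d=ray(F,[p],s);return o,d[0]
P=tri(r(f7,(260.5,171),s7),r(f,(276,241),s));print('tab top +x edge',tm(P),proj(f7,[P],s7),proj(f,[P],s))
P=tri(r(f7,(261.5,138.3),s7),r(f,(275.5,193.5),s));print('bar',tm(P),proj(f7,[P],s7),proj(f,[P],s))
print('tab top mid at z.1',tm(onz(f,[(264,233),(288,233)],.1,s)))
crop(f['frame'],230,150,320,260,6,'pics/w8d.png')
```

```text
tab top +x edge [[ 0.0523 -0.0617  0.0992]] [[260.4537 171.007 ]] [[276.0523 240.9921]]
bar [[ 0.0354 -0.0619  0.0712]] [[261.3473 138.3241]] [[275.6728 193.4736]]
tab top mid at z.1 [[ 0.0471 -0.068   0.1   ]
 [ 0.0471 -0.0554  0.1   ]]
```

View pics/w8d.png

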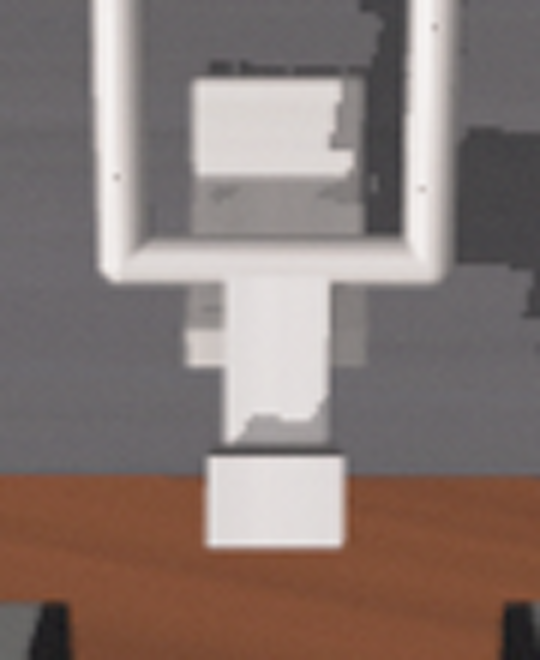

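Request:
move_arm --steps '[0.0005,0.0005,0.022,0,0,0,-0.3,0.0005,0,0.022,0,0,0,-0.3,0,0,0.012,0,0,0,-0.3,0,0,0.005,0,0,0,-0.3,0,0,0,0,0,0,-0.3,0,0,0,0,0,0,-1,0,0,0,0,0,0,-1,0,0,0,0,0,0,-1,0,0,0,0,0,0,-1]'

```text
clock: 10.75
ee_pos: [0.6016, -0.0969, 0.1523]
tcp_rot: [0.053, -0.11, 0.992, 0.005]
ft_force: [2.4, -5.1, 0.7]
finger_gap: 0.0101
```

Run:
```python
from h import *
f,s=look('wrist','w9');fs,_=look('scene','s9');crop(fs['frame'],205,130,325,240,5,'pics/s9c.png')
pickle.dump((f,s),open('f9.pkl','wb'))
Rt=Rq(s['tcp_rot'])
print(s['clock'],s['ee_pos'],s['ft_force'],s['torque'],s['finger_gap'],'G',tm(s['ee_pos']+.054*Rt[:,2]),Rt)
```

```text
10.75 [ 0.6016 -0.0969  0.1523] [ 2.4399 -5.0839  0.6862] [-0.7095 -0.0963 -0.0902] 0.0100711088189264 G [[ 0.0493 -0.0624  0.0986]] [[-0.97   -0.2197  0.104 ]
 [-0.2187  0.9756  0.0215]
 [-0.1062 -0.0019 -0.9943]]
```

View pics/w9.png

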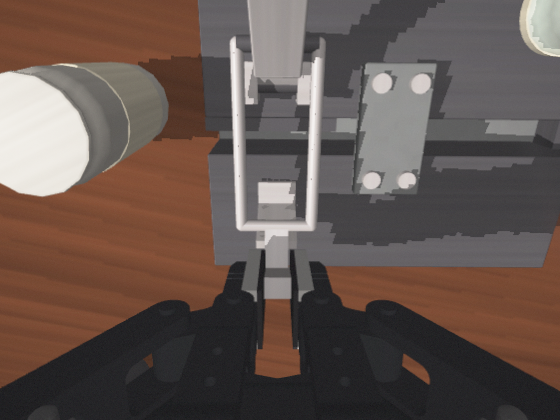

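View pics/s9c.png

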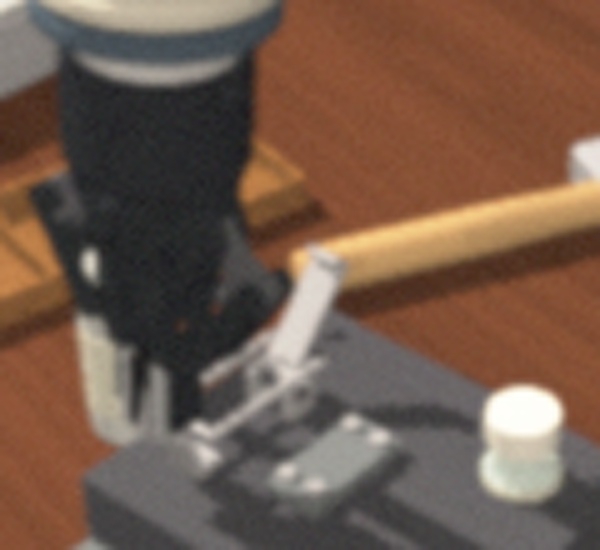

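```bash
cat > plan.py <<'E'
from h import *
from scipy.optimize import brentq
L=np.array([-22.5,57.]) # in tm frame (x -1)
def P(th): return L+18*np.array([-np.cos(th),np.sin(th)])+3*np.array([-np.sin(th),-np.cos(th)])
def loop(th,z):
    p=P(th);x=p[0]+np.sqrt(72**2-(z-p[1])**2);return p,np.arctan2(z-p[1],x-p[0]),x
E
python3 - <<'E'
from plan import *
s=get_state();Rt=Rq(s['tcp_rot']);T=tm(s['ee_pos'])[0]*1000;T=T[[0,2]]
th0=brentq(lambda t:loop(t,71.2)[2]-35.4,.5,1.5);p0,ph0,_=loop(th0,71.2);print('th0',th0,np.degrees(ph0))
rot=lambda a:np.array([[np.cos(a),-np.sin(a)],[np.sin(a),np.cos(a)]])
off=rot(-ph0)@(T-p0)
zt=Rt[:,2];tilt=np.arctan2(tm(tw([0,0,0])+zt)[0,0],-zt[2]) # + lean
print('tilt',np.degrees(tilt))
way=[(th0,71.2)]+[(th0,z) for z in (74,78,81)]+[(t,81) for t in np.linspace(th0,2.3,11)[1:]]+[(2.3,z) for z in (78,74,70,66,62,58,54,51)]
prev=None
for th,z in way:
    p,ph,x=loop(th,z);t=p+rot(ph)@off;ti=tilt+(ph-ph0)
    if prev is not None:
        d=t-prev[0];a=prev[1]
        # tool x=(-cos,-sin a), z=(sin,-cos)
        print(round(th,2),z,'bar x',round(x,1),'tx %.4f tz %.4f ay %.2f'%((d@[-np.cos(a),-np.sin(a)])/1e3,(d@[np.sin(a),-np.cos(a)])/1e3,-np.degrees(ti-a)),'tilt',np.degrees(ti).round(1))
    prev=(t,ti)
E
```

```text
th0 0.8568232220647315 2.0381982749301826
tilt 6.0970419582773
0.86 74 bar x 35.2 tx 0.0030 tz -0.0034 ay -2.23 tilt 8.3
0.86 78 bar x 34.8 tx 0.0043 tz -0.0048 ay -3.20 tilt 11.5
0.86 81 bar x 34.4 tx 0.0032 tz -0.0037 ay -2.42 tilt 13.9
1.0 81 bar x 36.5 tx -0.0042 tz 0.0010 ay 1.53 tilt 12.4
1.15 81 bar x 38.8 tx -0.0040 tz 0.0009 ay 1.30 tilt 11.1
1.29 81 bar x 41.2 tx -0.0038 tz 0.0008 ay 1.04 tilt 10.1
1.43 81 bar x 43.8 tx -0.0036 tz 0.0007 ay 0.77 tilt 9.3
1.58 81 bar x 46.4 tx -0.0032 tz 0.0006 ay 0.48 tilt 8.8
1.72 81 bar x 49.0 tx -0.0029 tz 0.0005 ay 0.18 tilt 8.6
1.87 81 bar x 51.6 tx -0.0024 tz 0.0004 ay -0.12 tilt 8.8
2.01 81 bar x 54.2 tx -0.0019 tz 0.0003 ay -0.42 tilt 9.2
2.16 81 bar x 56.6 tx -0.0014 tz 0.0002 ay -0.72 tilt 9.9
2.3 81 bar x 58.7 tx -0.0008 tz 0.0001 ay -1.00 tilt 10.9
2.3 78 bar x 59.0 tx -0.0030 tz 0.0038 ay 2.40 tilt 8.5
2.3 74 bar x 59.2 tx -0.0040 tz 0.0050 ay 3.19 tilt 5.3
2.3 70 bar x 59.2 tx -0.0040 tz 0.0050 ay 3.18 tilt 2.1
2.3 66 bar x 59.0 tx -0.0040 tz 0.0050 ay 3.19 tilt -1.1
2.3 62 bar x 58.5 tx -0.0040 tz 0.0051 ay 3.21 tilt -4.3
2.3 58 bar x 57.8 tx -0.0041 tz 0.0051 ay 3.23 tilt -7.5
2.3 54 bar x 56.9 tx -0.0041 tz 0.0052 ay 3.27 tilt -10.8
2.3 51 bar x 56.0 tx -0.0031 tz 0.0039 ay 2.48 tilt -13.2
```

Request:
move_arm --steps '[0.003,-0.0005,-0.0034,0,-2.23,0,-1,0.0043,-0.0003,-0.0048,0,-3.2,0,-1,0.0032,0,-0.0037,0,-2.42,0,-1,-0.0042,0,0.001,0,1.53,0,-1,-0.004,0,0.0009,0,1.3,0,-1,-0.0038,0,0.0008,0,1.04,0,-1,-0.0036,0,0.0007,0,0.77,0,-1,-0.0032,0,0.0006,0,0.48,0,-1,-0.0029,0,0.0005,0,0.18,0,-1,-0.0024,0,0.0004,0,-0.12,0,-1,-0.0019,0,0.0003,0,-0.42,0,-1,-0.0014,0,0.0002,0,-0.72,0,-1,-0.0008,0,0.0001,0,-1.0,0,-1,0,0,0,0,0,0,-1]'

```text
clock: 12.02
ee_pos: [0.6177, -0.0936, 0.1615]
tcp_rot: [0.095, -0.11, 0.989, 0.01]
ft_force: [3.7, -2.4, 2.7]
finger_gap: 0.0103
```

Run:
```python
from h import *
f,s=look('wrist','w10');fs,_=look('scene','s10');crop(fs['frame'],205,130,325,240,5,'pics/s10c.png')
pickle.dump((f,s),open('f10.pkl','wb'))
Rt=Rq(s['tcp_rot'])
print(s['clock'],s['ee_pos'],s['ft_force'],s['torque'],s['finger_gap'],'G',tm(s['ee_pos']+.054*Rt[:,2]),Rt)
```

```text
12.0167 [ 0.6177 -0.0936  0.1615] [ 3.7154 -2.3885  2.7117] [-0.396  -0.45   -0.1143] 0.010317822538350679 G [[ 0.0704 -0.0626  0.1085]] [[-0.9577 -0.2195  0.1862]
 [-0.2157  0.9756  0.041 ]
 [-0.1907 -0.0009 -0.9817]]
```

View pics/w10.png

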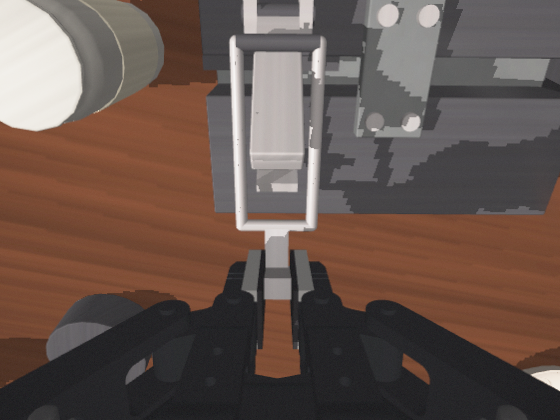

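View pics/s10c.png

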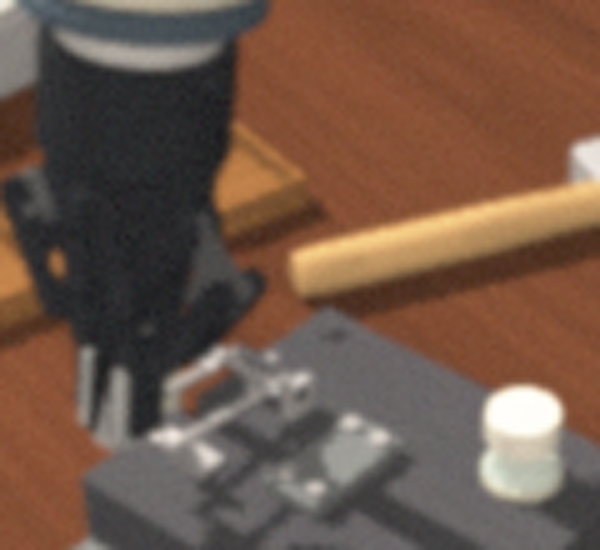

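Run:
```python
from h import *
f,s=pickle.load(open('f10.pkl','rb'))
for z in (.078,.081,.084): print(z,tm(onz(f,[(277,225.5),(276,43)],z,s)))
print('lever tip',[tm(onz(f,[(277,164)],z,s)) for z in (.09,.1)])
print('keeper tip',tm(onz(f,[(277,191)],.067,s)))
```

```text
0.078 [[ 0.0597 -0.0618  0.078 ]
 [-0.0133 -0.0624  0.078 ]]
0.081 [[ 0.058  -0.0618  0.081 ]
 [-0.0135 -0.0623  0.081 ]]
0.084 [[ 0.0562 -0.0618  0.084 ]
 [-0.0136 -0.0623  0.084 ]]
lever tip [array([[ 0.0268, -0.0619,  0.09  ]]), array([[ 0.023 , -0.0619,  0.1   ]])]
keeper tip [[ 0.0482 -0.0618  0.067 ]]
```

Request:
move_arm --steps '[-0.003,0,0.0038,0,2.4,0,-1,-0.004,0,0.005,0,3.19,0,-1,-0.004,0,0.005,0,3.18,0,-1,-0.004,0,0.005,0,3.19,0,-1,-0.004,0,0.0051,0,3.21,0,-1,-0.0041,0,0.0051,0,3.23,0,-1,-0.0041,0,0.0052,0,3.27,0,-1,-0.0031,0,0.0039,0,2.48,0,-1,0,0,0,0,0,0,-1]'

```text
clock: 12.87
ee_pos: [0.6472, -0.0867, 0.1221]
tcp_rot: [-0.117, -0.11, 0.987, -0.013]
ft_force: [0.7, -5.5, 2.0]
finger_gap: 0.0098
```

Run:
```python
from h import *
f,s=look('wrist','w11');fs,_=look('scene','s11');crop(fs['frame'],205,130,325,240,5,'pics/s11c.png')
pickle.dump((f,s),open('f11.pkl','wb'))
Rt=Rq(s['tcp_rot'])
print(s['clock'],s['ee_pos'],s['ft_force'],s['torque'],s['finger_gap'],'G',tm(s['ee_pos']+.054*Rt[:,2]),Rt)
```

```text
12.8667 [ 0.6472 -0.0867  0.1221] [ 0.737  -5.4508  1.9596] [-0.8489 -0.0253  0.2335] 0.009831893893375068 G [[ 0.0777 -0.0623  0.0696]] [[-0.9481 -0.2206 -0.2289]
 [-0.2143  0.9754 -0.0524]
 [ 0.2348 -0.0006 -0.9721]]
```

View pics/w11.png

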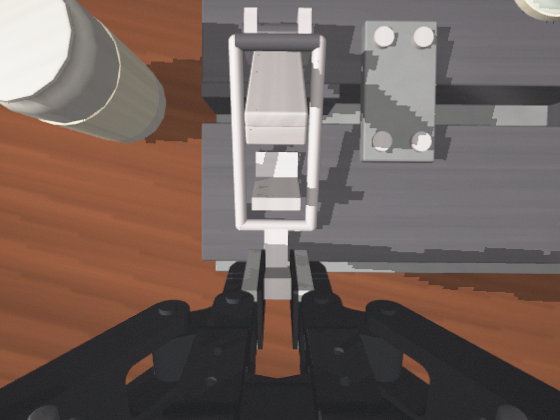

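View pics/s11c.png

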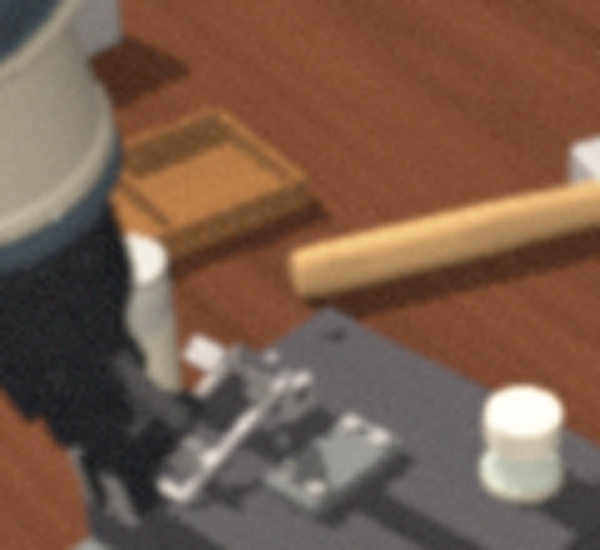

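Request:
move_arm --steps '[0,0,0,0,0,0,-0.7,0,0,0,0,0,0,-0.4,0,0,0,0,0,0,-0.3,0,0,0,0,0,0,-0.3,0,0,-0.01,0,0,0,-0.3,0,0,-0.02,0,0,0,-0.3,0,0,-0.03,0,0,0,-0.3,0,0,-0.03,0,0,0,-0.3,0,0,0,0,-6.7,0,-1,0,0,0,0,-6.8,0,-1,0,0,0,0,0,0,-1]'

```text
clock: 13.88
ee_pos: [0.6661, -0.0825, 0.2126]
tcp_rot: [0.005, -0.11, 0.994, -0.0]
ft_force: [1.3, -0.5, 0.1]
finger_gap: 0.0001
```

Run:
```python
from h import *
f,s=look('wrist','w12');fs,_=look('scene','s12');crop(fs['frame'],205,130,325,240,5,'pics/s12c.png')
pickle.dump((f,s),open('f12.pkl','wb'))
Rt=Rq(s['tcp_rot'])
print(s['clock'],s['ee_pos'],s['ft_force'],s['torque'],s['finger_gap'],'tip',tm(s['ee_pos']+.073*Rt[:,2]),Rt)
```

```text
13.8833 [ 0.6661 -0.0825  0.2126] [ 1.2804 -0.454   0.148 ] [-0.0476 -0.0281 -0.0264] 0.0001237990431772914 tip [[ 0.1105 -0.0623  0.1396]] [[-0.9756 -0.2191  0.0106]
 [-0.2191  0.9757  0.001 ]
 [-0.0105 -0.0013 -0.9999]]
```

View pics/w12.png

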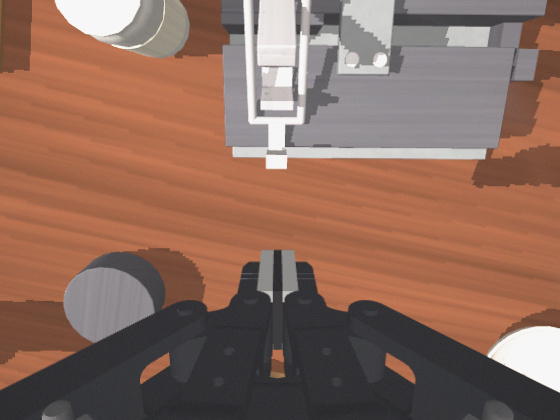

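View pics/s12c.png

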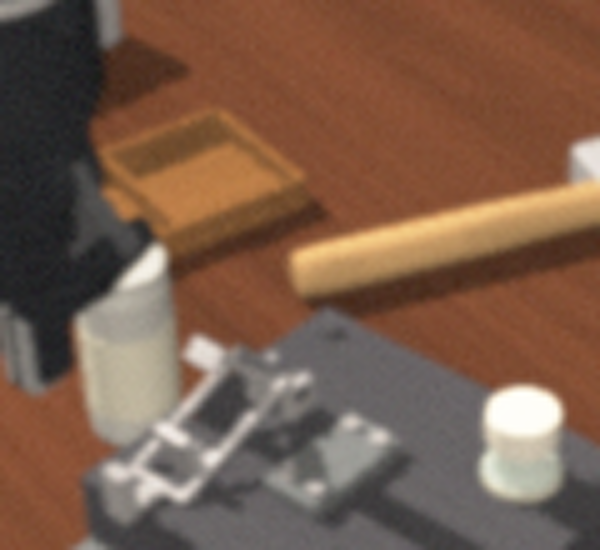

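```bash
python3 - <<'E'
from h import *
f,s=pickle.load(open('f12.pkl','rb'))
print('bar',[tm(onz(f,[(277,120.5)],z,s)) for z in (.0475,.052)])
print('keepertip',tm(onz(f,[(277,109)],.067,s)))
print('lever tip',[tm(onz(f,[(277,64)],z,s)) for z in (.09,.1)])
crop(f['frame'],225,0,335,180,5,'pics/w12c.png')
E
python3 -c "
import cv2;a=cv2.imread('pics/w12c.png');cv2.imwrite('pics/w12c.png',cv2.resize(a,None,fx=.65,fy=.65))"
```

```text
bar [array([[ 0.0547, -0.0617,  0.0475]]), array([[ 0.0544, -0.0617,  0.052 ]])]
keepertip [[ 0.0471 -0.0617  0.067 ]]
lever tip [array([[ 0.0251, -0.0617,  0.09  ]]), array([[ 0.0259, -0.0617,  0.1   ]])]
```

View pics/w12c.png

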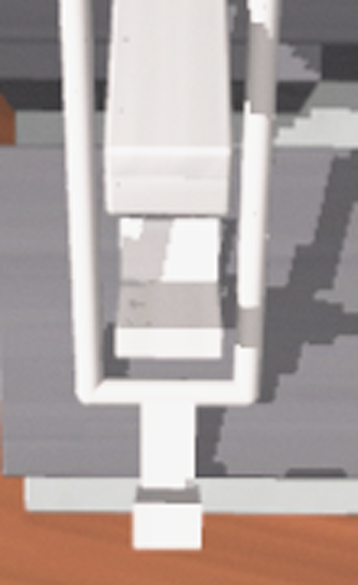

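Request:
move_arm --steps '[0.0175,0.0003,0.0172,0,0,0,-1,0.0175,0.0003,0.0172,0,0,0,-1,0.0175,0,0.0172,0,0,0,-1,0.0085,0,0,0,0,0,-1,0.0085,0,0,0,0,0,-1,0.0085,0,-0.001,0,0,0,-1,0.0085,0,-0.001,0,0,0,-1,0.0085,0,-0.001,0,0,0,-1,0.0085,0,-0.001,0,0,0,-1,0,0,0,0,0,0,-1]'

```text
clock: 14.82
ee_pos: [0.565, -0.1047, 0.1639]
tcp_rot: [0.001, -0.111, 0.994, -0.0]
ft_force: [0.3, -0.1, -0.5]
finger_gap: -0.0001
```

Run:
```python
from h import *
f,s=look('wrist','w13');fs,_=look('scene','s13');crop(fs['frame'],205,130,325,240,5,'pics/s13c.png')
Rt=Rq(s['tcp_rot'])
print(s['clock'],s['ee_pos'],s['ft_force'],s['torque'],s['finger_gap'],'tip',tm(s['ee_pos']+.073*Rt[:,2]))
```

```text
14.8167 [ 0.565  -0.1047  0.1639] [ 0.2546 -0.095  -0.4885] [ 0.0061 -0.0126 -0.0256] -0.00011565443954268753 tip [[ 0.0064 -0.062   0.0909]]
```

View pics/w13.png

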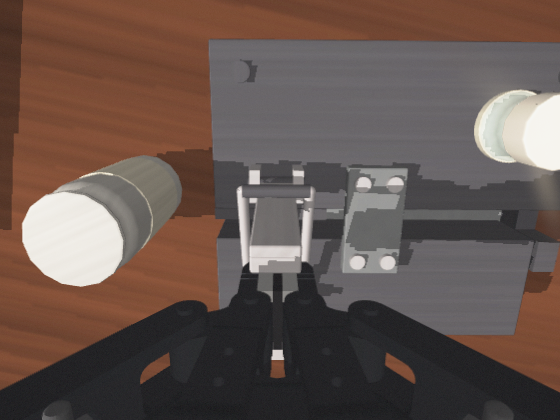

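View pics/s13c.png

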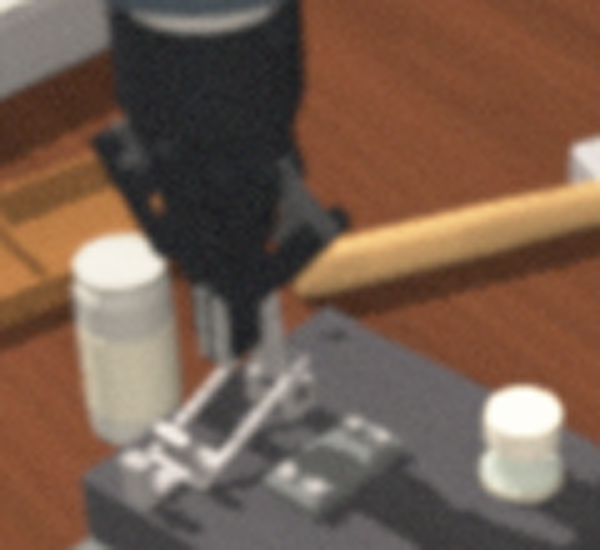

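Request:
move_arm --steps '[0.0054,0,-0.004,0,0,0,-1,0.0072,0,-0.0042,0,0,0,-1,0.0072,0,-0.0042,0,0,0,-1,0.0046,0,0.0006,0,0,0,-1,0.0046,0,0.0007,0,0,0,-1,0.0044,0,0.0015,0,0,0,-1,0.0044,0,0.0015,0,0,0,-1,0.0039,0,0.0024,0,0,0,-1,0.0039,0,0.0024,0,0,0,-1,0,0,0,0,0,0,-1]'

```text
clock: 15.75
ee_pos: [0.5206, -0.1145, 0.1656]
tcp_rot: [0.001, -0.111, 0.994, 0.0]
ft_force: [0.4, 0.8, -0.6]
finger_gap: -0.0002
```

Run:
```python
from h import *
f,s=look('wrist','w14');fs,_=look('scene','s14');crop(fs['frame'],205,130,325,240,5,'pics/s14c.png')
Rt=Rq(s['tcp_rot'])
print(s['clock'],s['ee_pos'],s['ft_force'],s['torque'],s['finger_gap'],'tip',tm(s['ee_pos']+.073*Rt[:,2]))
```

```text
15.75 [ 0.5206 -0.1145  0.1656] [ 0.3768  0.7678 -0.5575] [-0.09   -0.0754  0.0077] -0.00019444640225151346 tip [[-0.0392 -0.062   0.0926]]
```

View pics/w14.png

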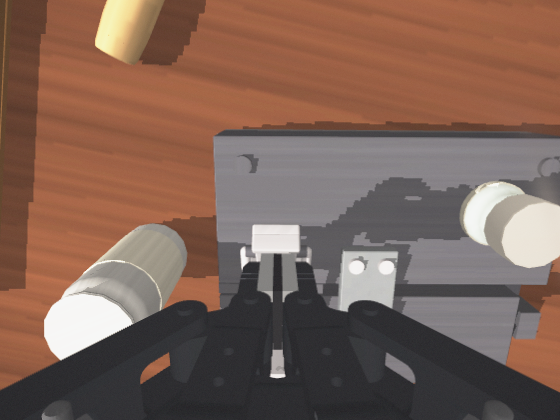

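View pics/s14c.png

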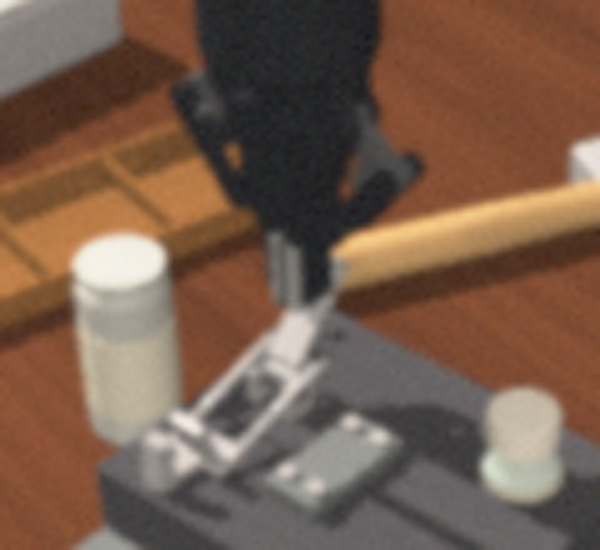

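Request:
move_arm --steps '[0.0034,0,0.0023,0,0,0,-1,0.0034,0,0.0023,0,0,0,-1,0.0028,0,0.0038,0,0,0,-1,0.0028,0,0.0038,0,0,0,-1,0.0018,0,0.0042,0,0,0,-1,0.0018,0,0.0042,0,0,0,-1,0.0011,0,0.0045,0,0,0,-1,0.0011,0,0.0045,0,0,0,-1,0,0,0,0,0,0,-1,0,0,0,0,0,0,-1]'

```text
clock: 16.68
ee_pos: [0.5038, -0.1184, 0.1363]
tcp_rot: [0.001, -0.111, 0.994, 0.0]
ft_force: [-1.0, 0.4, -0.5]
finger_gap: 0.0001
```

Run:
```python
from h import *
f,s=look('wrist','w15');fs,_=look('scene','s15');crop(fs['frame'],205,130,325,240,5,'pics/s15c.png')
Rt=Rq(s['tcp_rot'])
print(s['clock'],s['ee_pos'],s['ft_force'],s['torque'],s['finger_gap'],'tip',tm(s['ee_pos']+.073*Rt[:,2]))
```

```text
16.6833 [ 0.5038 -0.1184  0.1363] [-1.0118  0.4183 -0.4732] [ 0.0891  0.0219 -0.0517] 0.00012155379526963195 tip [[-0.0563 -0.0622  0.0633]]
```

View pics/s15c.png

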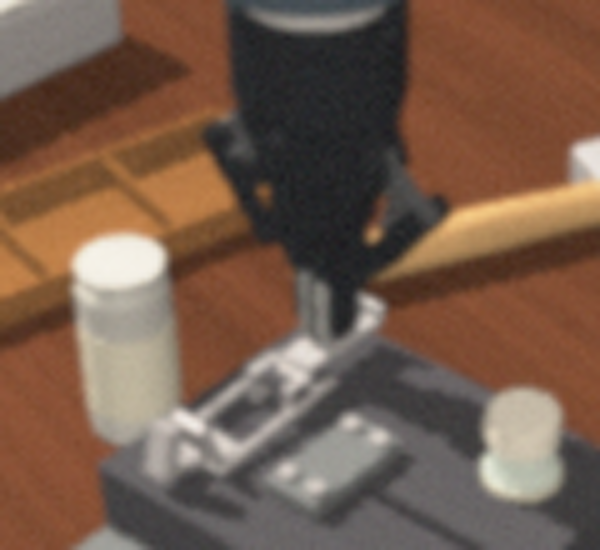

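Request:
move_arm --steps '[0,0,0.001,0,0,0,-1,0,0,0.001,0,0,0,-1,0,0,0,0,0,0,-1]'

```text
clock: 17.03
ee_pos: [0.5041, -0.1185, 0.1354]
tcp_rot: [0.002, -0.111, 0.994, -0.0]
ft_force: [-3.9, 0.4, 17.4]
finger_gap: 0.0
```

Request:
move_arm --steps '[0,0,-0.01,0,0,0,-1,0,0,-0.03,0,0,0,-1,-0.01,0,-0.04,0,0,0,-1,-0.03,0,-0.03,0,0,0,-1,-0.035,0,-0.01,0,0,0,-1,-0.035,0,0,0,0,0,-1,0,0,0,0,0,0,-1,0,0,0,0,0,0,-1]'

```text
clock: 17.7
ee_pos: [0.6115, -0.0939, 0.2545]
tcp_rot: [0.002, -0.111, 0.994, -0.0]
ft_force: [-1.8, -0.3, -1.0]
finger_gap: -0.0
```

Run:
```python
from h import *
f,s=look('wrist','w16');fs,_=look('scene','s16');crop(fs['frame'],205,130,325,240,5,'pics/s16c.png');ft,_=look('top','t16')
pickle.dump((f,s,fs,ft),open('f16.pkl','wb'))
print(s['clock'],s['ee_pos'],s['ft_force'],np.abs(s['joint_velocities']).max())
```

```text
17.7 [ 0.6115 -0.0939  0.2545] [-1.783  -0.2661 -0.9648] 0.06618361654447295
```

View pics/w16.png

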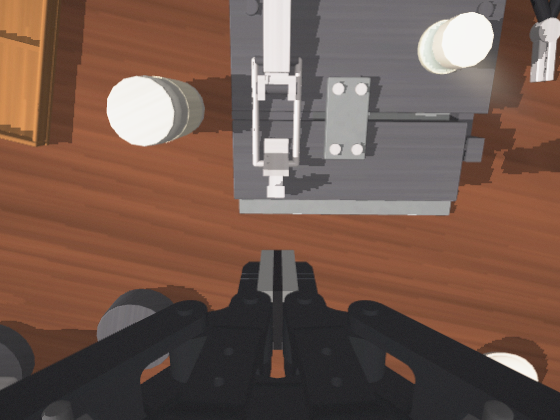

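View pics/s16.png

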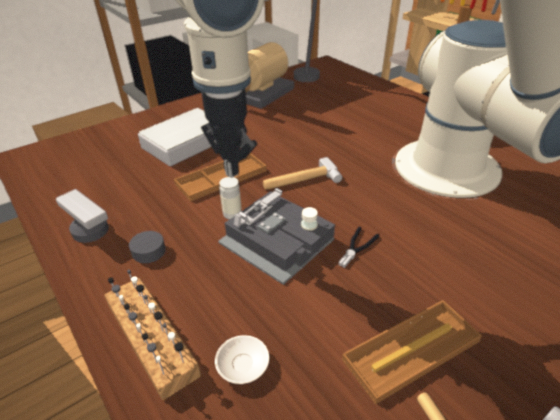

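```bash
python3 - <<'E'
from h import *
f,s,fs,ft=pickle.load(open('f16.pkl','rb'))
print('half edge',tm(onz(f,[(236,200),(457,201)],.045,s)),'bar(z47.5)',tm(onz(f,[(256,163),(296,163)],.0475,s)))
crop(f['frame'],235,0,315,210,4,'pics/w16c.png');crop(fs['frame'],225,170,305,240,8,'pics/s16d.png')
E
cd pics; python3 -c "
import cv2,numpy as np
a=cv2.imread('w16c.png')[240:840];cv2.imwrite('w16c.png',a)"
```

```text
half edge [[ 0.0614 -0.093   0.045 ]
 [ 0.0614  0.0814  0.045 ]] bar(z47.5) [[ 0.0316 -0.0768  0.0475]
 [ 0.0314 -0.0464  0.0475]]
```

View pics/w16c.png

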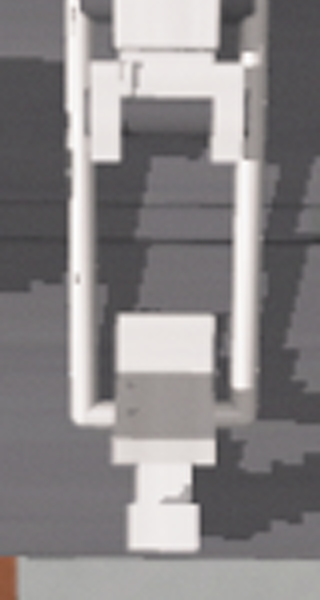

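View pics/s16d.png

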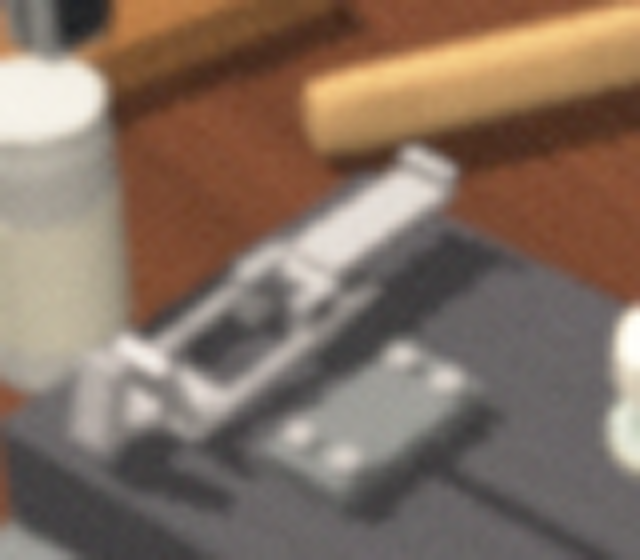

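Run:
```python
from h import *
_,s,fs,ft=pickle.load(open('f16.pkl','rb'))
for th in (0,.1,.2):
    L=np.array([-22.5,57.]);u=np.array([-np.cos(th),np.sin(th)]);n=np.array([np.sin(th),np.cos(th)])
    e=L+60*u+12*n
    print(th,(proj(fs,tw([[e[0]/1e3,y,e[1]/1e3] for y in (-.0707,-.0527)]))-[225,170])*8)
t=cv2.cvtColor(ft['frame'],cv2.COLOR_RGB2BGR)
g=get_state();print(g['clock'],np.abs(g['joint_velocities']).max())
```

```text
0 [[400.781  147.4913]
 [448.0511 170.9583]]
0.1 [[396.8883 133.2121]
 [444.3476 156.6607]]
0.2 [[391.6344 120.2289]
 [439.2829 143.6763]]
17.85 0.005369261181257145
```

```bash
python3 -c "
from cell import *
print(hand_in())"
```

```text
the job is handed in; nothing more can be done
None
```

The job is done and handed in at about 18 s on the robot's clock. No verdict was reported.

**Bar:** I drew the cast bar about 65 mm out of the slot along its length. I then levelled it and released it near the middle of the plain tray. The later pictures show it lying flat there, clear of the walls; I judged this by eye and did not measure it after release.

**Latch:** I gripped the loop by its tab, lifted it over the keeper with the lever swung to about 2.3 rad, and lowered it behind the hook. I then pushed the lever over with closed fingers and pressed it flat. The final press met a firm stop at 17 N.

**Last checks from the images:**

| Check | Measured | Expected |
|---|---|---|
| Cross bar at its seat under the hook | x about 31.5 mm | about 31 mm |
| Sliding half's opening | about 1.5–2.5 mm | under 4 mm |
| Lever angle | about 0 rad | under 0.1 rad |

The jar, can, pliers, hammer, dish and bench block looked unmoved by eye wherever they were in view. The arm was clear of everything and at rest. No check failed. My mould frame and the spec disagreed by about 1 mm in x, which I allowed for.

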